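Free, load, pin and lock the module test sled

TASK

Load the test sled: swing the cam lever back to free the sled, pull it out to its stop, set every heat-sink module on the bench into a bay of its own, fins up, drilled foot towards the white test head, and push a pin from the wooden rack down through each foot's hole into the sled until its head sits on the foot. Only when all modules are pinned, push the sled fully in to its stop, then swing the lever fully round to lock it. Leave everything else alone.

Things in the scene. Friction and masses are not known exactly. Their poses are not given: they have to be found in the camera images.
- module1: heat-sink module, bare aluminium, 180 g; all alike, two or three present (rest None): finned block 64 mm long (x), 36 wide (y), 40 high, with a drilled foot plate 36 x 36 x 6 mm sticking out at its +x end, flush with the underside. Origin: centre of the block's underside; x from block to foot, z up (fins up). Grip it across the 36 mm
- eye1 (a point): centre of the 14 mm hole through module1's foot, at the foot's upper face: 56 mm from the module's origin along x, 6 mm above the underside
- module2: heat-sink module, bare aluminium, 180 g; all alike, two or three present (rest None): finned block 64 mm long (x), 36 wide (y), 40 high, with a drilled foot plate 36 x 36 x 6 mm sticking out at its +x end, flush with the underside. Origin: centre of the block's underside; x from block to foot, z up (fins up). Grip it across the 36 mm
- eye2 (a point): centre of the 14 mm hole through module2's foot, at the foot's upper face: 56 mm from the module's origin along x, 6 mm above the underside
- module3: heat-sink module, bare aluminium, 180 g; all alike, two or three present (rest None): finned block 64 mm long (x), 36 wide (y), 40 high, with a drilled foot plate 36 x 36 x 6 mm sticking out at its +x end, flush with the underside. Origin: centre of the block's underside; x from block to foot, z up (fins up). Grip it across the 36 mm
- eye3 (a point): centre of the 14 mm hole through module3's foot, at the foot's upper face: 56 mm from the module's origin along x, 6 mm above the underside
- pin1: locating pin (three alike): steel shank 9 mm thick, 46 long, tapered end, below a black round head 20 mm thick, 40 high; origin at the tip, z up to the head. It starts upright in a fixed wooden rack (50 x 170 mm, 50 high, holes 55 mm apart), its head resting on the rack's top; spare pins may stay there
- pin2: locating pin (three alike): steel shank 9 mm thick, 46 long, tapered end, below a black round head 20 mm thick, 40 high; origin at the tip, z up to the head. It starts upright in a fixed wooden rack (50 x 170 mm, 50 high, holes 55 mm apart), its head resting on the rack's top; spare pins may stay there
- pin3: locating pin (three alike): steel shank 9 mm thick, 46 long, tapered end, below a black round head 20 mm thick, 40 high; origin at the tip, z up to the head. It starts upright in a fixed wooden rack (50 x 170 mm, 50 high, holes 55 mm apart), its head resting on the rack's top; spare pins may stay there
- socket1 (a point): centre of the 12 mm hole of a sled bay, at the deck's face (60 mm above bench; bays 75 mm apart). x points to the test head, z up. A seated module's origin is 56 mm from here against x, on the deck, its x along this x. Black guides 8 mm high stand 2 mm off the block's sides near its corners and off its front end. Inserted pin: tip 40 mm below the deck's face, touching nothing below
- socket2 (a point): centre of the 12 mm hole of a sled bay, at the deck's face (60 mm above bench; bays 75 mm apart). x points to the test head, z up. A seated module's origin is 56 mm from here against x, on the deck, its x along this x. Black guides 8 mm high stand 2 mm off the block's sides near its corners and off its front end. Inserted pin: tip 40 mm below the deck's face, touching nothing below
- socket3 (a point): centre of the 12 mm hole of a sled bay, at the deck's face (60 mm above bench; bays 75 mm apart). x points to the test head, z up. A seated module's origin is 56 mm from here against x, on the deck, its x along this x. Black guides 8 mm high stand 2 mm off the block's sides near its corners and off its front end. Inserted pin: tip 40 mm below the deck's face, touching nothing below
- sled (a joint): sled travel in m: 0 fully out at its stop (towards the robot, for loading), 0.07 fully in at its stop (as at the start), under the test head's clear guard, a plate 127 to 133 mm above the bench over the sockets; slides along the sockets' x with about 3 N of friction and stays where it is left
- sled_grip (a point): mid-height (30 mm above the deck) of the upright round black grip on the sled's front edge, in front of the middle bay: 18 mm thick, 36 mm high, its top 18 mm above this point; 112 mm from socket2 against its x
- lever (a joint): cam lever angle, rad: 0 free, 1.571 locked (at the start), both at stops; turns counter-clockwise from above about lever_pivot; stays where left; about 2 N at the knob. Locked, its 90 mm tongue stands in front of an ear on the sled's right side and holds the sled in; unless the sled is fully in, the tongue strikes the ear and cannot lock
- lever_knob (a point): middle of the upper part of the lever's upright round black knob, 18 mm thick, 40 mm high, its top 18 mm above this point, 85 mm from the pivot (horizontally); 90 mm above the bench
- lever_pivot (a point): on the lever's upright axis at the knob's height, beside the sled's right front corner; axes turn with the lever
- solder_reel: bystander, to be left alone: white solder reel, 52 mm across and 36 mm high; origin at its underside
- flux_jar: bystander, to be left alone: amber flux jar, 48 mm across and 50 mm high; origin at its underside
- screwdriver: bystander, to be left alone: orange-handled screwdriver lying flat; origin at its underside
- brush: bystander, to be left alone: small cleaning brush lying flat; origin at its underside
- pliers: bystander, to be left alone: orange-handled pliers lying flat, 150 mm long; origin at its underside

How it is judged:
On the way, in this order (a step that is already met when the one before it is completed fails the run):
1. the lever is freed and the sled pulled fully out (value of joint sled below 0.01 m and value of joint lever below 0.8 rad), for 0.2 s.
2. every module sits in a bay, foot towards the test head, with a pin fully home through its eye (((horizontal distance between eye1 and socket1 below 0.005 m and angle between the x axis of module1 and the x axis of socket1, either way round below 0.12 rad and x of module1 in the frame of socket1 below -0.048 m and z of eye1 in the frame of socket1 between 0.003 and 0.009 m) or (horizontal distance between eye1 and socket2 below 0.005 m and angle between the x axis of module1 and the x axis of socket2, either way round below 0.12 rad and x of module1 in the frame of socket2 below -0.048 m and z of eye1 in the frame of socket2 between 0.003 and 0.009 m) or (horizontal distance between eye1 and socket3 below 0.005 m and angle between the x axis of module1 and the x axis of socket3, either way round below 0.12 rad and x of module1 in the frame of socket3 below -0.048 m and z of eye1 in the frame of socket3 between 0.003 and 0.009 m)) and ((horizontal distance between pin1 and eye1 below 0.006 m and z of pin1 in the frame of eye1 between -0.05 and -0.04 m and angle between pin1's own z axis and vertical below 0.15 rad) or (horizontal distance between pin2 and eye1 below 0.006 m and z of pin2 in the frame of eye1 between -0.05 and -0.04 m and angle between pin2's own z axis and vertical below 0.15 rad) or (horizontal distance between pin3 and eye1 below 0.006 m and z of pin3 in the frame of eye1 between -0.05 and -0.04 m and angle between pin3's own z axis and vertical below 0.15 rad)) and angle between each of module1, module2, module3's own z axis and vertical below 0.08 rad and ((horizontal distance between eye2 and socket1 below 0.005 m and angle between the x axis of module2 and the x axis of socket1, either way round below 0.12 rad and x of module2 in the frame of socket1 below -0.048 m and z of eye2 in the frame of socket1 between 0.003 and 0.009 m) or (horizontal distance between eye2 and socket2 below 0.005 m and angle between the x axis of module2 and the x axis of socket2, either way round below 0.12 rad and x of module2 in the frame of socket2 below -0.048 m and z of eye2 in the frame of socket2 between 0.003 and 0.009 m) or (horizontal distance between eye2 and socket3 below 0.005 m and angle between the x axis of module2 and the x axis of socket3, either way round below 0.12 rad and x of module2 in the frame of socket3 below -0.048 m and z of eye2 in the frame of socket3 between 0.003 and 0.009 m)) and ((horizontal distance between pin1 and eye2 below 0.006 m and z of pin1 in the frame of eye2 between -0.05 and -0.04 m and angle between pin1's own z axis and vertical below 0.15 rad) or (horizontal distance between pin2 and eye2 below 0.006 m and z of pin2 in the frame of eye2 between -0.05 and -0.04 m and angle between pin2's own z axis and vertical below 0.15 rad) or (horizontal distance between pin3 and eye2 below 0.006 m and z of pin3 in the frame of eye2 between -0.05 and -0.04 m and angle between pin3's own z axis and vertical below 0.15 rad)) and ((horizontal distance between eye3 and socket1 below 0.005 m and angle between the x axis of module3 and the x axis of socket1, either way round below 0.12 rad and x of module3 in the frame of socket1 below -0.048 m and z of eye3 in the frame of socket1 between 0.003 and 0.009 m) or (horizontal distance between eye3 and socket2 below 0.005 m and angle between the x axis of module3 and the x axis of socket2, either way round below 0.12 rad and x of module3 in the frame of socket2 below -0.048 m and z of eye3 in the frame of socket2 between 0.003 and 0.009 m) or (horizontal distance between eye3 and socket3 below 0.005 m and angle between the x axis of module3 and the x axis of socket3, either way round below 0.12 rad and x of module3 in the frame of socket3 below -0.048 m and z of eye3 in the frame of socket3 between 0.003 and 0.009 m)) and ((horizontal distance between pin1 and eye3 below 0.006 m and z of pin1 in the frame of eye3 between -0.05 and -0.04 m and angle between pin1's own z axis and vertical below 0.15 rad) or (horizontal distance between pin2 and eye3 below 0.006 m and z of pin2 in the frame of eye3 between -0.05 and -0.04 m and angle between pin2's own z axis and vertical below 0.15 rad) or (horizontal distance between pin3 and eye3 below 0.006 m and z of pin3 in the frame of eye3 between -0.05 and -0.04 m and angle between pin3's own z axis and vertical below 0.15 rad))), for 0.2 s.
3. the sled is pushed fully in (value of joint sled above 0.066 m), for 0.2 s.
4. the cam lever is swung to locked (value of joint lever above 1.45 rad), for 0.2 s.
At the end, for the whole second after the job is handed in: every module present lies level and at rest in a bay with its eye within 5 mm of the bay's socket and its x along the bay's within 0.12 rad; a pin stands in each eye, its tip 40 to 50 mm below the foot's upper face; the sled is in (joint over 0.066 m) and the lever locked (over 1.45 rad) (all of step 2 and value of joint sled above 0.066 m and value of joint lever above 1.45 rad and linear speed of each of module1, module2, module3 below 0.02 m/s); the robot touches nothing.
It fails at once if the solder reel is pushed more than 30 mm from its place (distance of solder_reel from where it was at the start of the episode above 0.03 m).
It fails at once if the flux jar is pushed more than 30 mm from its place (distance of flux_jar from where it was at the start of the episode above 0.03 m).
It fails at once if the screwdriver is pushed more than 30 mm from its place (distance of screwdriver from where it was at the start of the episode above 0.03 m).
It fails at once if the brush is pushed more than 30 mm from its place (distance of brush from where it was at the start of the episode above 0.03 m).
It fails at once if the pliers is pushed more than 30 mm from its place (distance of pliers from where it was at the start of the episode above 0.03 m).
Of module1, module2, module3 only 2 to 3 are there at a start; the rules pass over those that are not, and their reading is None.
At some moment in a run one of module1, module2, module3 may be knocked a few centimetres aside while the robot is not near it.
It also fails if it takes over 210 s, if anything falls off the work surface, if the arm or the gripper's body presses on something with over 40 N, if the wrist force passes 120 N, or if a joint passes its speed limit or range.

ROBOT

A 7-joint arm with a two-finger parallel gripper is mounted at the origin on the work surface. World frame = base frame: x ahead of the robot, y to its left, z up, the work surface at z = 0. Lengths are in m, angles in rad, forces in N, time in s.
With the tool pointing down it reaches from about 0.4 to 0.85 m from the base axis. Payload 10.4 kg.
Tool frame: the origin (TCP) lies at the very end of the fingers, on their centre line; the grasp point (between the pads) lies 19 mm behind it; z points along the fingers, y is the line along which they close (so a half turn about z gives the same grasp; the last joint's range is limited). The gripper opens to 87 mm and grips with 3 to 60 N. Pads are 19 mm wide; open, the fingers measure 117 mm over their backs; the gripper's body (75 mm by 190 mm) begins 51 mm behind the grasp point.
Start: joints at [1.263, 0.332, -0.065, 1.46, 0.022, 1.35, -0.088], TCP at [0.176, -0.6, 0.193] pointing down, gripper open.
Joint ranges: [-2.6, 2.6], [-0.5, 2.12], [-1.47, 1.34], [0.16, 2.42], [-1.27, 4.41], [0.06, 2.06], [-2.6, 2.6]. Speed limits (rad/s): [2.22, 2.22, 2.79, 2.79, 3.14, 3.14, 3.14].

INTERFACE

Orientations are given as a unit quaternion [x, y, z, w].
In Python, from bench import read_state, cams, workorder gives the robot as it stands.
- The arm moves only by the shell command python3 -m crank 'ROWS' [FORCE]. ROWS is text: rows parted by semicolons, each of 5 numbers parted by spaces: the shift along the tool's x, y, z scaled (see below), then the turn about the tool's z scaled (see below), then the opening, from -1 (shut) to 1 (fully open). In form: dx dy dz yaw jaw; .... A call has 1 to 10 rows; each row shifts and turns the commanded pose from where the row before left it, along the tool's axes as they then stand; what a row does not reach is not made up. The controller multiplies each number of a shift by 200 mm and each number of a turn by 90 degrees. A row lasts 1/10 s, in which the tool goes at most 50 mm and 8.59 degrees, less where a joint would pass 70% of its speed; a pose out of reach is approached as far as the arm can. A call with a number of a shift or a turn outside -1 to 1 is refused whole. A call with a gripper value outside its range is refused whole. The fingers move at their own pace and stop on an object; FORCE is the grip in N (left out, the last holds). Time passes only in rows, so rows that do not move let the fingers close. It gives the time, the measured TCP pose, the force, the opening and the grip force at its end, in the units of the state.
- read_state(): the state, without advancing time (a new reading comes with each control period).
- cams.camera(name): name is "scene" or "top" or "wrist"; returns a dict with "img" (480x640x3 uint8, blue, green, red), "K" (3x3 intrinsics, pixels), "xyz" and "attitude" of the camera in the world; the wrist camera has in their place "mount" (4x4, takes a point from camera to tool coordinates, whose origin is the TCP and whose axes are the flange's). Camera axes: x right, y down, z forward; pixel columns grow to the right and rows downward; lengths in m; the calibration is good to about 2 mm. The wrist camera is an equidistant fisheye: a pixel r from the principal point sees the ray r / f radians off the axis. A picture is of the moment at which its call begins: read the wrist's pose just before it. There is no depth.
- workorder.close_job(): hands the job in; it is judged then, once.
The state is a dict: "time": time; "joint_positions": joint angles; "joint_vel": joint speeds; "joint_torque": joint torques, N m; "ee_pos": TCP position; "eef_rot": TCP orientation; "ft_force": force on the tool from outside, world axes, zero at the start; "torque": the same for the moment, N m; "width": finger opening in m; "grip_force": force on a finger pad.
Only numpy, scipy, OpenCV 4.12 (cv2) and the standard library are available. Lean on these libraries where they do the work, as an engineer would, in place of code of your own. Each camera call takes 0.05 s, during which the arm holds its last target. There are 200 camera calls.

## Working session

There is one attempt and no reset: what is moved stays moved. The work goes in short steps, Python scripts to look and compute and a shell command to move; the robot and the scene stay as the last step left them, time stands still between calls to the robot, and variables do not carry over. Pictures are saved under pics/ and viewed, at most 14 in all, crops included, and the job is handed in when it is done.

```bash
ls; mkdir -p pics; cat > h.py <<'E'
import numpy as np, cv2
from scipy.spatial.transform import Rotation as R
from bench import read_state, cams, workorder
def rot(a):
    a=np.array(a,float)
    return R.from_quat(a).as_matrix() if a.size==4 else (a if a.shape==(3,3) else R.from_euler('xyz',a).as_matrix())
def snap(n,f):
    s=read_state(); c=cams.camera(n); cv2.imwrite('pics/'+f,c['img']); 
    d=dict(K=np.array(c['K']),img=c['img'],name=n)
    if n=='wrist':
        M=np.array(c['mount']); T=np.eye(4);T[:3,:3]=rot(s['eef_rot']);T[:3,3]=s['ee_pos']
        d['T']=T@M
    else:
        T=np.eye(4);T[:3,:3]=rot(c['attitude']);T[:3,3]=c['xyz'];d['T']=T
    np.save('pics/'+f[:-4]+'.npy',d,allow_pickle=True); return d
def load(f): return np.load('pics/'+f+'.npy',allow_pickle=True).item()
def px2w(d,u,v,z):
    K=d['K'];x=(u-K[0,2])/K[0,0];y=(v-K[1,2])/K[1,1]
    if d['name']=='wrist':
        r=np.hypot(x,y);ray=np.array([x/r*np.sin(r),y/r*np.sin(r),np.cos(r)]) if r>0 else np.array([0,0,1.])
    else: ray=np.array([x,y,1.])
    ray=d['T'][:3,:3]@ray;o=d['T'][:3,3]
    return o+ray*(z-o[2])/ray[2]
def w2px(d,p):
    q=d['T'][:3,:3].T@(np.array(p,float)-d['T'][:3,3])
    K=d['K']
    if d['name']=='wrist':
        r=np.hypot(q[0],q[1]);t=np.arctan2(r,q[2]);x,y=q[0]/r*t,q[1]/r*t
    else: x,y=q[0]/q[2],q[1]/q[2]
    return np.array([K[0,0]*x+K[0,2],K[1,1]*y+K[1,2]])
E
python3 - <<'E'
from h import *
s=read_state();print(s)
c=cams.camera('top');print(c['K'],c['xyz'],c['attitude'])
snap('top','top0.png');snap('scene','sc0.png')
E
```

```text
pics
{'time': 0.0, 'joint_positions': array([ 1.26342763,  0.33287753, -0.06471042,  1.46093285,  0.02160258,
        1.34993697, -0.08849258]), 'joint_vel': array([ 7.29143680e-04, -8.45524273e-04,  7.67938144e-04,  8.15817557e-04,
        7.50127556e-04,  5.24180074e-05, -5.10078810e-05]), 'joint_torque': array([-4.22474386e-04, -6.23259187e+01,  2.41184863e-02, -3.89897954e+01,
       -6.14161673e-02,  3.97941610e-02,  1.21101298e-04]), 'ee_pos': array([ 0.17545716, -0.59940651,  0.19185453]), 'eef_rot': array([ 9.89877457e-01,  1.41922821e-01, -1.37102259e-04, -7.16489634e-04]), 'ft_force': array([-0.50964341, -0.43137304, -0.34746604]), 'torque': array([ 0.02155604, -0.00706097, -0.00892192]), 'grip_force': 0.0, 'width': 0.08719417786291926}
[[609.54938073   0.         303.46838442]
 [  0.         609.54938073 239.33267666]
 [  0.           0.           1.        ]] [0.30135716 0.00477839 1.46785658] [ 0.71428484 -0.69598166  0.05038038 -0.0535585 ]
```

View pics/top0.png

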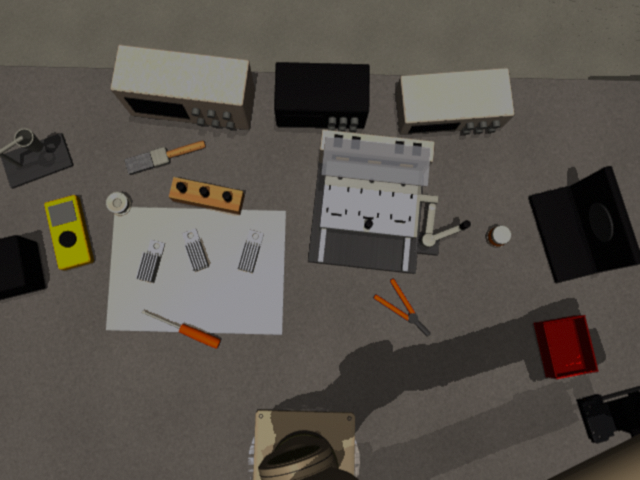

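View pics/sc0.png

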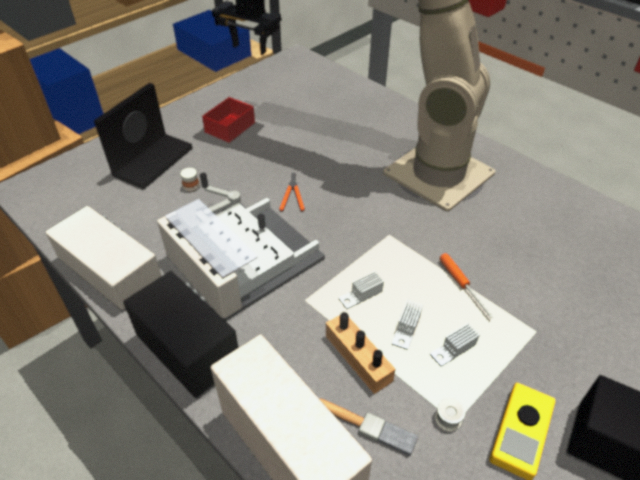

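The top view shows the sled at about (368,200) with its lever knob at (464,225) and pivot at (429,240). The modules are at about (150,262), (197,250) and (251,252), with feet pointing up. The pins are at (181,187), (205,192) and (228,197).

```bash
python3 - <<'E'
from h import *
d=load('top0');i=d['img'][125:275,310:480]
cv2.imwrite('pics/c1.png',cv2.resize(i,None,fx=4,fy=4,interpolation=cv2.INTER_CUBIC))
for n,u,v,z in [('knob',464,225,.108),('pivot',429,240,.09),('grip',368,224,.108),('m1',151,262,.03),('m2',197,250,.03),('m3',251,252,.03),('e1',159,245,.006),('e2',193,234,.006),('e3',257,236,.006),('p1',181,187,.09),('p2',205,192,.09),('p3',228,197,.09),('jar',501,235,.04),('pliers',395,283,.01)]: print(n,px2w(d,u,v,z).round(3))
print(R.from_quat(read_state()['eef_rot']).as_matrix().round(3))
s=cams.camera('wrist');print(s['K'],np.array(s['mount']).round(3))
E
```

```text
knob [ 0.545 -0.349  0.108]
pivot [ 0.511 -0.273  0.09 ]
grip [ 0.542 -0.132  0.108]
m1 [0.451 0.374 0.03 ]
m2 [0.482 0.267 0.03 ]
m3 [0.481 0.138 0.03 ]
e1 [0.495 0.364 0.006]
e2 [0.524 0.283 0.006]
e3 [0.523 0.127 0.006]
p1 [0.621 0.3   0.09 ]
p2 [0.61  0.244 0.09 ]
p3 [0.6   0.191 0.09 ]
jar [ 0.535 -0.453  0.04 ]
pliers [ 0.417 -0.207  0.01 ]
[[ 0.96   0.281 -0.   ]
 [ 0.281 -0.96   0.001]
 [-0.    -0.001 -1.   ]]
[[371.64829954   0.         321.71501811]
 [  0.         371.64829954 239.89151366]
 [  0.           0.           1.        ]] [[-0.    -0.957 -0.289  0.08 ]
 [ 1.    -0.     0.    -0.   ]
 [-0.    -0.289  0.957 -0.193]
 [ 0.     0.     0.     1.   ]]
```

View pics/c1.png

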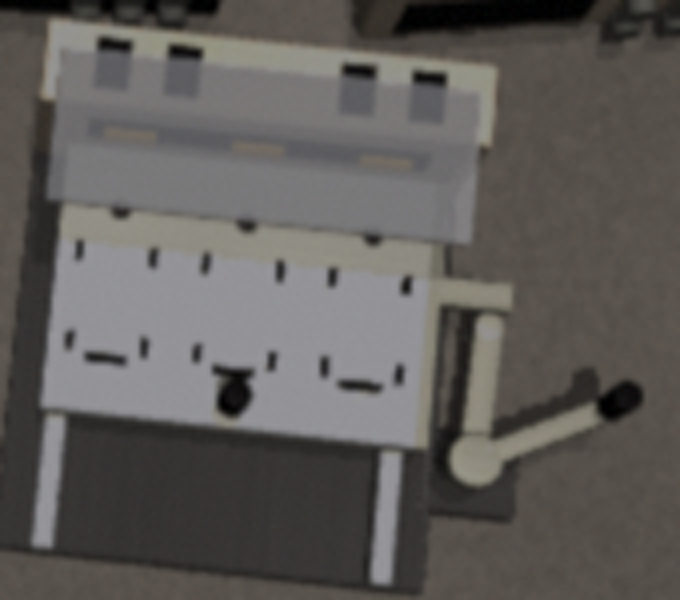

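The sled front, its three holes at the guard's edge, the tongue in front of the ear, and the knob to the right are all clear. Next I move to a viewpoint over the sled and lever.

```bash
cat >> h.py <<'E'
def psi():
    m=rot(read_state()['eef_rot']);return np.arctan2(m[1,0],m[0,0])
def plan(p,ps=None):
    """shift in the tool's axes, in row units, from the present pose; yaw units"""
    s=read_state();m=rot(s['eef_rot']);d=m.T@(np.array(p)-s['ee_pos'])
    y=0 if ps is None else -((ps-psi()+np.pi/2)%np.pi-np.pi/2)/(np.pi/2)
    print('total',(d/.2).round(3),'rows>=%.1f'%(np.linalg.norm(d)/.05),'yaw %.3f (%.1f rows)'%(y,abs(y)*90/8.59))
E
python3 -m crank '.186 -.128 -.054 0 1; .186 -.128 -.054 0 1; .186 -.128 -.054 0 1; .186 -.128 -.054 0 1; .186 -.128 -.054 0 1; .186 -.128 -.054 0 1; .186 -.128 -.054 0 1; .186 -.128 -.054 0 1; .186 -.128 -.054 0 1; .186 -.128 -.054 0 1'
python3 -m crank '0 0 0 .09 1; 0 0 0 .09 1; 0 0 0 0 1; 0 0 0 0 1'
python3 - <<'E'
from h import *
s=read_state();print(s['ee_pos'],np.degrees(psi()))
d=snap('wrist','w1.png')
E
```

```text
time: 1.2
ee_pos: [0.4615, -0.248, 0.3012]
eef_rot: [0.99, 0.142, 0.0, 0.0]
ft_force: [1.0, -1.3, -0.3]
width: 0.0869
grip_force: 0.0
time: 1.6
ee_pos: [0.4605, -0.2497, 0.3005]
eef_rot: [1.0, 0.003, -0.0, 0.0]
ft_force: [-0.1, -0.0, 0.2]
width: 0.0867
grip_force: 0.0
[ 0.4605412  -0.24974864  0.30050894] 0.34283174504503416
```

View pics/w1.png

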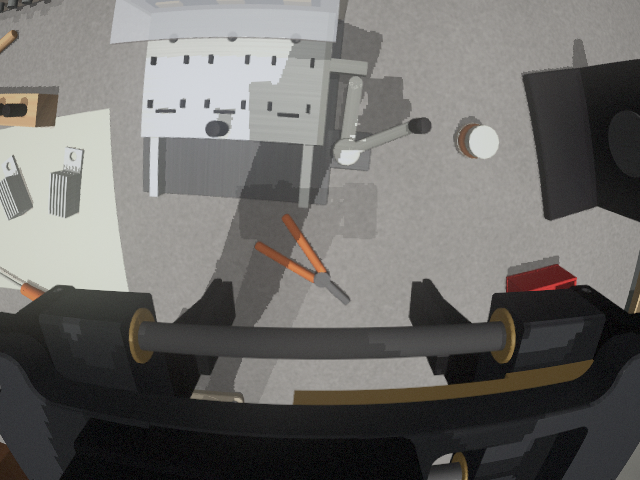

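The wrist view shows the knob's top at about (423,125), the pivot at (347,152), the grip's top at about (212,128), the deck's front edge from (142,137) to (326,146), and the hole edges at (173,38), (232,38) and (293,39).

```bash
python3 - <<'E'
from h import *
d=load('w1');i=d['img'][20:170,130:450]
t=load('top0')
for n,u,v,z in [('knob',423,125,.105),('pivot',347,152,.09),('grip',212,128,.105),('fl',142,137,.06),('fr',326,146,.06)]: print(n,px2w(d,u,v,z).round(3))
for n,u,v in [('fl',42,408),('fr',425,447),('h1',118,210),('h2',245,222),('h3',372,238),('grip',235,385)]: print(n,px2w(t,310+u/4,125+v/4,.06 if n!='grip' else .107).round(3))
plan([.545,-.35,.19],np.radians(0))
cv2.imwrite('pics/c2.png',cv2.resize(i,None,fx=2.5,fy=2.5,interpolation=cv2.INTER_CUBIC))
E
```

```text
knob [ 0.55  -0.356  0.105]
pivot [ 0.518 -0.277  0.09 ]
grip [ 0.546 -0.133  0.105]
fl [ 0.542 -0.026  0.06 ]
fr [ 0.523 -0.254  0.06 ]
fl [ 0.54  -0.025  0.06 ]
fr [ 0.523 -0.249  0.06 ]
h1 [ 0.66  -0.068  0.06 ]
h2 [ 0.655 -0.143  0.06 ]
h3 [ 0.647 -0.218  0.06 ]
grip [ 0.548 -0.133  0.107]
total [0.42  0.503 0.553] rows>=3.4 yaw 0.004 (0.0 rows)
```

View pics/c2.png

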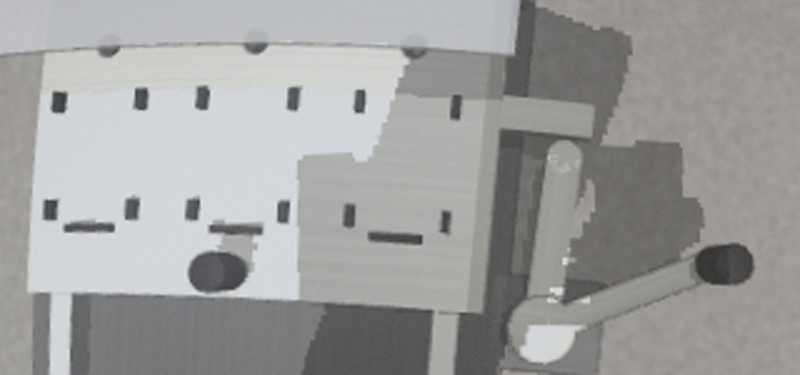

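```bash
python3 -m crank '.11 .13 .14 0 .4; .11 .13 .14 0 .4; .11 .13 .14 0 .4; .11 .13 .14 0 .4; 0 0 .18 0 .4; 0 0 .19 0 .4; 0 0 .19 0 .4; 0 0 0 0 -.6; 0 0 0 0 -1; 0 0 0 0 -1' 12
python3 -m crank '0 0 0 0 -1;0 0 0 0 -1;0 0 0 0 -1'
python3 - <<'E'
from h import *
s=read_state();print(s['ee_pos'],s['width'],np.degrees(psi()))
m=rot(s['eef_rot'])
p=np.array([.516,-.276]);k=s['ee_pos'][:2]-p;print('r',np.hypot(*k),np.degrees(np.arctan2(k[1],k[0])))
a0=np.arctan2(k[1],k[0]);prev=k
for i in range(1,11):
    a=a0-np.radians(9.4*i);q=.085*np.array([np.cos(a),np.sin(a)])
    print((m.T@np.r_[q-prev,0]/.2).round(3));prev=q
E
```

```text
time: 2.65
ee_pos: [0.5502, -0.3543, 0.0795]
eef_rot: [1.0, 0.001, 0.002, 0.001]
ft_force: [0.3, 0.3, -0.0]
width: 0.0444
grip_force: 0.0
time: 2.95
ee_pos: [0.5493, -0.3538, 0.0776]
eef_rot: [1.0, 0.001, 0.001, 0.0]
ft_force: [0.3, -2.0, 0.9]
width: 0.021
grip_force: 1.9
[ 0.54929686 -0.35377689  0.07763852] 0.020959461361686013 0.12372471446048473
r 0.0846045251134139 -66.823875093537
[-0.065  0.024 -0.   ]
[-0.069  0.011 -0.   ]
[-0.07  -0.001 -0.   ]
[-0.069 -0.012 -0.   ]
[-0.066 -0.023 -0.   ]
[-0.061 -0.033 -0.   ]
[-0.055 -0.043 -0.   ]
[-0.047 -0.051 -0.   ]
[-0.038 -0.058 -0.   ]
[-0.028 -0.064 -0.   ]
```

Grip closing on the 18 mm knob, and the radius agrees at 84.6 mm. Now I swing it to free.

```bash
python3 -m crank '0 0 0 0 -1;0 0 0 0 -1; -.065 .024 0 0 -1; -.069 .011 0 0 -1; -.07 -.001 0 0 -1; -.069 -.012 0 0 -1; -.066 -.023 0 0 -1; -.061 -.033 0 0 -1; -.055 -.043 0 0 -1; -.047 -.051 0 0 -1'
python3 -m crank '-.038 -.058 0 0 -1; -.02 -.045 0 0 -1; 0 0 0 0 -1; 0 0 0 0 -1'
```

```text
time: 3.95
ee_pos: [0.4492, -0.3293, 0.0783]
eef_rot: [1.0, 0.001, 0.002, 0.001]
ft_force: [1.1, -1.5, 7.5]
width: 0.0005
grip_force: 3.4
time: 4.35
ee_pos: [0.4371, -0.308, 0.0782]
eef_rot: [1.0, 0.001, 0.001, 0.001]
ft_force: [-4.3, 0.0, 10.5]
width: 0.0005
grip_force: 5.3
```

```bash
python3 -m crank '0 0 -.2 0 -1; 0 0 -.2 0 -1; 0 0 -.2 0 -1; -.1 0 -.2 0 .3; -.1 0 -.2 0 .3; 0 0 0 0 .3'
python3 - <<'E'
from h import *
s=read_state();print(s['ee_pos'])
d=snap('wrist','w2.png')
E
```

```text
time: 4.95
ee_pos: [0.3969, -0.3092, 0.2828]
eef_rot: [1.0, 0.0, 0.003, 0.003]
ft_force: [0.1, -0.5, 0.2]
width: 0.0171
grip_force: 0.0
[ 0.39691488 -0.30924597  0.28275821]
```

View pics/w2.png

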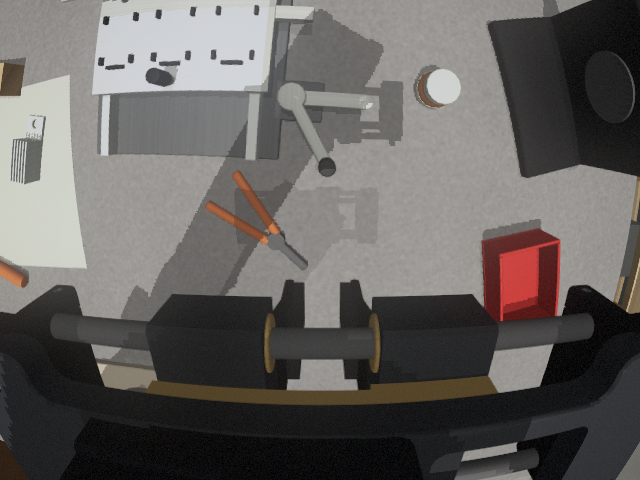

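The lever is free: the tongue now points right towards (365,102) and the knob is at (327,167). Next I grip the sled.

```bash
python3 - <<'E'
from h import *
d=load('w2');k=px2w(d,327,165,.105);print('knob',k,np.degrees(np.arctan2(k[1]+.276,k[0]-.516)))
print('grip',px2w(d,155,75,.105),px2w(d,160,75,.09))
plan([.547,-.133,.18],np.radians(-4.5))
E
```

```text
knob [ 0.44364491 -0.31564019  0.105     ] -151.28359014782671
grip [ 0.54564925 -0.13645449  0.105     ] [ 0.54771908 -0.13566909  0.09      ]
total [ 0.748 -0.879  0.498] rows>=5.0 yaw 0.050 (0.5 rows)
```

```bash
python3 -m crank '.125 -.147 0 .05 .1; .125 -.147 0 0 .1; .125 -.147 .1 0 .1; .125 -.147 .1 0 .1; .125 -.147 .15 0 .1; .125 -.15 .15 0 .1; 0 0 0 0 .1; 0 0 .2 0 .1; 0 0 .2 0 .1; 0 0 .1 0 .1' 40
python3 -m crank '0 0 0 0 -1;0 0 0 0 -1;0 0 0 0 -1;0 0 0 0 -1;0 0 0 0 -1;0 0 0 0 -1'
```

```text
time: 6.0
ee_pos: [0.5553, -0.1399, 0.0725]
eef_rot: [0.999, -0.038, -0.003, -0.001]
ft_force: [-0.3, -0.4, 0.3]
width: 0.0479
grip_force: 0.0
time: 6.6
ee_pos: [0.5591, -0.1389, 0.0783]
eef_rot: [0.999, -0.038, 0.001, -0.001]
ft_force: [0.6, 6.6, 7.5]
width: 0.0079
grip_force: 3.9
```

```bash
python3 -m crank '0 0 -.1 0 .1;0 0 -.12 0 .1;0 0 -.05 0 .1;0 0 0 0 .1'
python3 - <<'E'
from h import *
s=read_state();print(s['ee_pos'])
d=snap('wrist','w3.png')
cv2.imwrite('pics/c3.png',d['img'][100:480,:])
print(w2px(d,[.547,-.134,.108]))
E
```

```text
time: 7.0
ee_pos: [0.5587, -0.1408, 0.1322]
eef_rot: [0.999, -0.038, 0.001, 0.001]
ft_force: [1.3, -0.4, -0.0]
width: 0.0319
grip_force: 0.0
[ 0.55865117 -0.1408236   0.13219896]
[312.48434099 279.81122263]
```

View pics/w3.png

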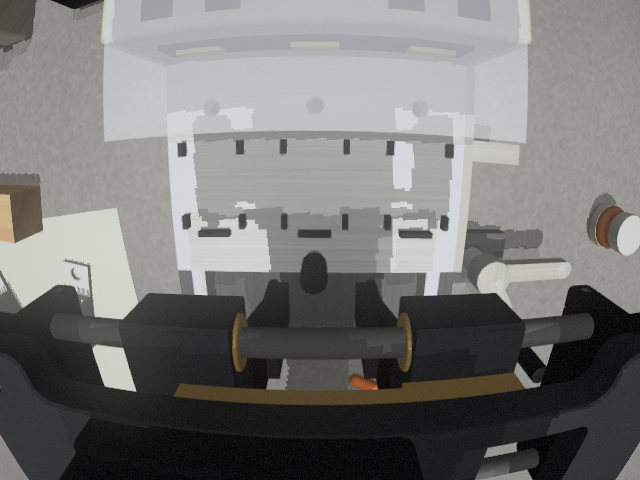

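The grip's top is at about (313,280), as predicted for (0.547,-0.134), so my aim was 12 mm too far in x. The sockets show through the guard at (211,107), (316,105) and (420,107).

```bash
python3 - <<'E'
from h import *
d=load('w3')
S=[px2w(d,u,v,.06) for u,v in [(211,107),(316,105),(420,107)]]
print(np.round(S,4));v=S[0]-S[2];print(np.linalg.norm(v),'theta',np.degrees(np.arctan2(-v[0],v[1])))
g=px2w(d,313,276,.106);print('grip',g, np.linalg.norm(S[1][:2]-g[:2]))
plan([.547,-.134,.079],np.radians(-4.5))
E
```

```text
[[ 0.6643 -0.069   0.06  ]
 [ 0.6571 -0.1444  0.06  ]
 [ 0.6522 -0.2186  0.06  ]]
0.15015104420917588 theta -4.63234974044516
grip [ 0.54876555 -0.13443718  0.106     ] 0.10877456697890457
total [-0.057 -0.03   0.259] rows>=1.1 yaw 0.001 (0.0 rows)
```

```bash
python3 -m crank '-.062 -.03 0 0 .1;0 0 0 0 .1;0 0 .13 0 .1;0 0 .13 0 .1;0 0 0 0 .1;0 0 0 0 -1;0 0 0 0 -1;0 0 0 0 -1;0 0 0 0 -1;0 0 0 0 -1' 40
```

```text
time: 8.05
ee_pos: [0.5461, -0.1337, 0.0792]
eef_rot: [0.999, -0.038, 0.0, 0.0]
ft_force: [0.1, -0.4, 0.0]
width: 0.0159
grip_force: 0.0
```

```bash
python3 -m crank '0 0 0 0 -1;0 0 0 0 -1'
```

```text
time: 8.25
ee_pos: [0.5458, -0.1336, 0.0788]
eef_rot: [0.999, -0.038, 0.0, 0.0]
ft_force: [-0.3, 0.6, 0.5]
width: 0.0031
grip_force: 0.0
```

```bash
python3 - <<'E'
from h import *
d=snap('wrist','w4.png');s=snap('scene','s4.png')
print(read_state()['width'])
a=cv2.resize(d['img'][180:400,180:460],None,fx=1.7,fy=1.7)
b=cv2.resize(s['img'][140:320,130:330],None,fx=1.5,fy=1.5)
o=np.zeros((600,800,3),np.uint8);o[:a.shape[0],:a.shape[1]]=a;o[:b.shape[0],490:490+b.shape[1]]=b
cv2.imwrite('pics/c4.png',o)
E
```

```text
0.0009557127126258337
```

View pics/c4.png

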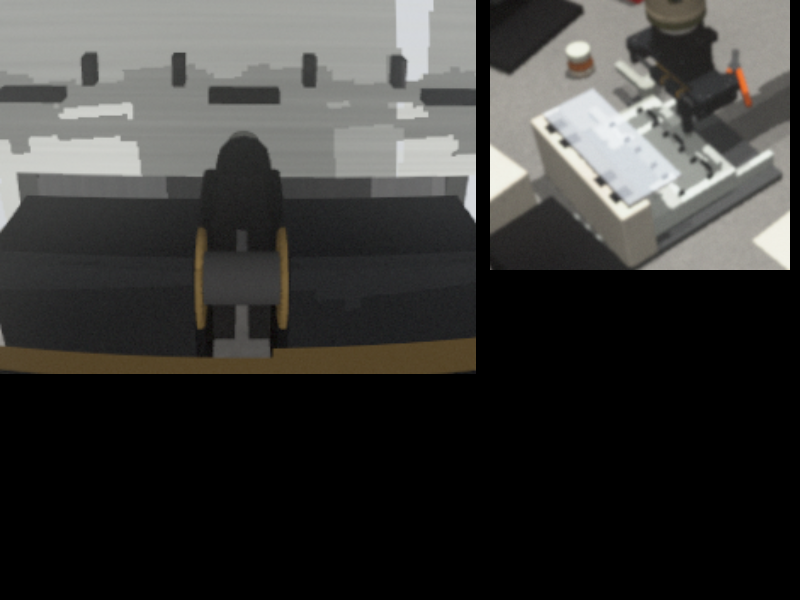

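The fingers closed without touching the grip. Three things suggest the fingertips sit about 27 mm higher than the TCP reading: earlier squeezes rode up to a TCP height of about 0.078, where the knob tops are at 0.108, and in the image the tips end about 20 px back of the projected TCP. I open and lower step by step, checking the force.

```bash
python3 -m crank '0 0 -.15 0 .1;0 0 -.15 0 .1;0 0 0 0 .1;0 0 0 0 .1;0 0 .15 0 .1;0 0 .15 0 .1;0 0 .03 0 .1;0 0 .03 0 .1;0 0 0 0 .1' 40
python3 -m crank '0 0 .02 0 .1;0 0 0 0 .1'
```

```text
time: 9.25
ee_pos: [0.5458, -0.1335, 0.0666]
eef_rot: [0.999, -0.038, -0.0, -0.0]
ft_force: [-0.8, 0.8, -0.7]
width: 0.0473
grip_force: 0.0
time: 9.45
ee_pos: [0.5461, -0.1337, 0.0631]
eef_rot: [0.999, -0.038, 0.0, 0.0]
ft_force: [0.5, -0.2, -0.2]
width: 0.0473
grip_force: 0.0
```

```bash
python3 -m crank '0 0 .02 0 .1;0 0 .02 0 .1;0 0 0 0 .1'; python3 -m crank '0 0 0 0 -1;0 0 0 0 -1;0 0 0 0 -1;0 0 0 0 -1;0 0 0 0 -1'
python3 - <<'E'
from h import *
d=snap('wrist','w5.png');t=snap('top','t5.png')
a=cv2.resize(d['img'][180:400,180:460],None,fx=1.7,fy=1.7)
b=cv2.resize(t['img'][150:260,300:450],None,fx=2.1,fy=2.1)
o=np.zeros((380,800,3),np.uint8);o[:a.shape[0],:a.shape[1]]=a;o[:b.shape[0],480:480+b.shape[1]]=b
cv2.imwrite('pics/c5.png',o)
E
```

```text
time: 9.75
ee_pos: [0.5454, -0.1335, 0.0541]
eef_rot: [0.999, -0.038, -0.0, -0.0]
ft_force: [-0.2, -0.5, -0.8]
width: 0.0478
grip_force: 0.0
time: 10.25
ee_pos: [0.5458, -0.1344, 0.0547]
eef_rot: [0.999, -0.038, 0.0, 0.001]
ft_force: [0.6, 2.9, 0.1]
width: 0.0168
grip_force: 40.0
```

Gripped: width 17 mm at 40 N, so the fingertips are indeed short of the stated TCP. Now I pull the sled out.

```bash
python3 -m crank '0 0 0 0 -1;-.04 0 0 0 -1;-.04 0 0 0 -1;-.04 0 0 0 -1;-.04 0 0 0 -1;-.04 0 0 0 -1;-.04 0 0 0 -1;-.04 0 0 0 -1;-.04 0 0 0 -1;-.037 0 0 0 -1'; python3 -m crank '0 0 0 0 -1;0 0 0 0 -1'
```

```text
time: 11.35
ee_pos: [0.4764, -0.1284, 0.055]
eef_rot: [0.999, -0.038, 0.003, 0.0]
ft_force: [41.6, -8.9, -42.8]
width: 0.0167
grip_force: 40.0
time: 11.55
ee_pos: [0.4767, -0.1283, 0.0548]
eef_rot: [0.999, -0.038, 0.003, 0.0]
ft_force: [14.6, -5.9, -15.9]
width: 0.0172
grip_force: 40.0
```

```bash
python3 -m crank '0 0 0 0 .1;0 0 0 0 .1;0 0 0 0 .1;0 0 -.2 0 .1;0 0 -.25 0 .1;0 0 -.1 0 .1;0 0 0 0 .1;0 0 0 0 .1' 
python3 - <<'E'
from h import *
s=read_state();print(s['ee_pos'],s['time'])
d=snap('wrist','w6.png'); plan([.45,.25,.25],0)
E
```

```text
time: 12.35
ee_pos: [0.4742, -0.1279, 0.1644]
eef_rot: [0.999, -0.038, -0.0, 0.0]
ft_force: [0.2, 0.6, -1.0]
width: 0.0476
grip_force: 0.0
[ 0.47424271 -0.12790238  0.1644103 ] 12.35
total [-0.263 -1.875 -0.431] rows>=7.8 yaw -0.049 (0.5 rows)
```

View pics/w6.png

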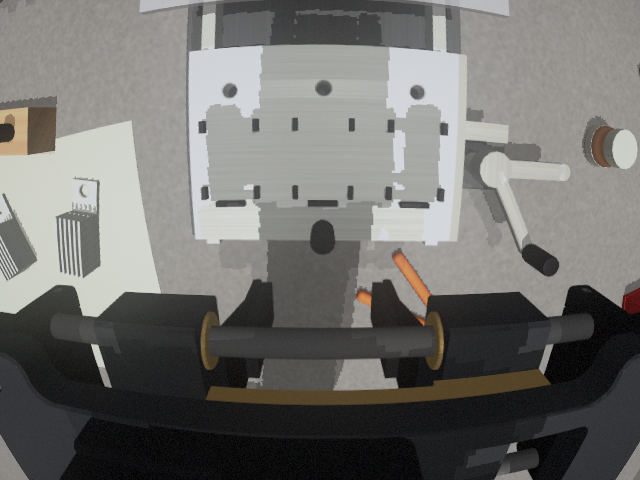

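The sled is out and the bays are clear, with sockets at (230,90), (323,88) and (417,92). I go on to the modules.

```bash
python3 -m crank '0 0 -.1 -.049 .6; -.02 -.235 -.05 0 .6; -.02 -.235 -.05 0 .6; -.02 -.235 -.05 0 .6; -.02 -.235 -.05 0 .6; -.02 -.235 -.05 0 .6; -.01 -.235 -.05 0 .6; 0 -.235 0 0 .6; 0 -.235 0 0 .6; 0 0 0 0 .6' 
python3 -m crank '0 0 0 0 .6'
python3 - <<'E'
from h import *
d=load('w6');g=cv2.cvtColor(d['img'],cv2.COLOR_BGR2GRAY).astype(float)
S=[]
for u,v in [(230,90),(323,88),(417,92)]:
    w=np.clip(110-g[v-11:v+12,u-11:u+12],0,None);yy,xx=np.mgrid[-11:12,-11:12]
    a,b=u+(w*xx).sum()/w.sum(),v+(w*yy).sum()/w.sum();S.append(px2w(d,a,b,.058));print(a,b)
print(np.round(S,4));v=S[0]-S[2];print(np.linalg.norm(v),'theta',np.degrees(np.arctan2(-v[0],v[1])))
s=read_state();print(s['ee_pos'],s['time'],np.degrees(psi()))
d=snap('wrist','w7.png')
E
```

```text
time: 13.4
ee_pos: [0.4494, 0.2543, 0.2432]
eef_rot: [1.0, 0.005, -0.002, -0.001]
ft_force: [0.1, -0.2, 0.1]
width: 0.0696
grip_force: 0.0
time: 13.5
ee_pos: [0.4513, 0.2487, 0.243]
eef_rot: [1.0, 0.002, -0.002, 0.0]
ft_force: [0.2, -0.0, -0.3]
width: 0.0694
grip_force: 0.0
231.5820149875104 91.44879267277268
323.2914336178981 88.22725934648219
414.73090277777777 93.02430555555556
[[ 0.5933 -0.0644  0.058 ]
 [ 0.588  -0.1378  0.058 ]
 [ 0.5809 -0.2111  0.058 ]]
0.14723070895473575 theta -4.823476533009081
[0.45127386 0.24871972 0.24304675] 13.5 0.20211700758974946
```

View pics/w7.png

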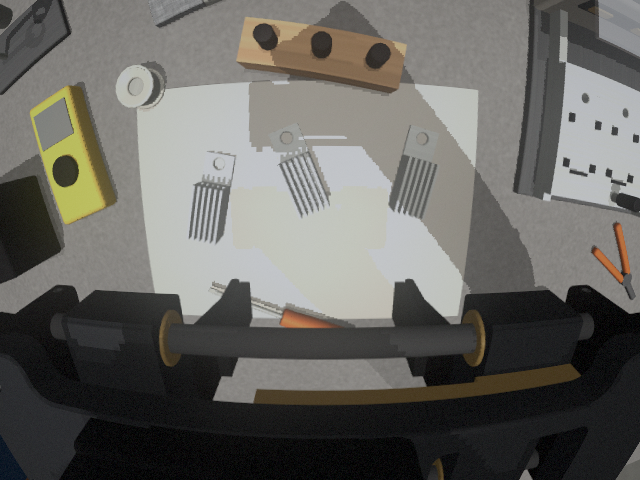

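Three modules: eyes at (218,163), (287,137) and (422,138), blocks below them, and all fins up with feet away from the robot. The pin heads are at (265,37), (321,44) and (378,55). I fit the poses and check them with an overlay.

```bash
cat >> h.py <<'E'
def modpts(o,a,base=0):
    c,s=np.cos(a),np.sin(a);M=np.array([[c,-s,0],[s,c,0],[0,0,1]])
    f=lambda L:[np.array([o[0],o[1],base])+M@np.array(p) for p in L]
    return f([(-.032,-.018,.04),(.032,-.018,.04),(.032,.018,.04),(-.032,.018,.04)]),f([(.032,-.018,.006),(.068,-.018,.006),(.068,.018,.006),(.032,.018,.006)]),f([(.056+.007*np.cos(t),.007*np.sin(t),.006) for t in np.linspace(0,6.28,16)])
def draw(im,d,o,a,k,off,base=0):
    for P in modpts(o,a,base):
        q=np.array([(w2px(d,p)-off)*k for p in P]).round().astype(np.int32)
        cv2.polylines(im,[q],True,(0,0,255),1)
E
python3 - <<'E'
from h import *
from scipy.optimize import least_squares
d=load('w7');k=3.3;off=np.array([180,110]);im=cv2.resize(d['img'][110:255,180:420+30],None,fx=k,fy=k,interpolation=cv2.INTER_CUBIC)
im=cv2.resize(d['img'][110:255,180:450],None,fx=2.9,fy=2.9,interpolation=cv2.INTER_CUBIC);k=2.9
O={'A':[(218,163),(196,181),(229,183),(190,240),(220,243)],'B':[(287,137),(280,157),(310,148),(302,217),(329,209)],'C':[(422,138),(410,157),(437,160),(392,213),(424,218)]}
for n,p in O.items():
    e=px2w(d,*p[0],.006);T=[px2w(d,*q,.04) for q in p[1:]]
    print(n,'len',np.linalg.norm(T[0]-T[2]),np.linalg.norm(T[1]-T[3]),'wid',np.linalg.norm(T[0]-T[1]),np.linalg.norm(T[2]-T[3]))
    f=lambda x:np.r_[2*(w2px(d,[x[0]+.056*np.cos(x[2]),x[1]+.056*np.sin(x[2]),.006])-p[0]),*[w2px(d,modpts(x[:2],x[2])[0][i])-q for i,q in zip([2,1,3,0],p[1:])]]
    r=least_squares(f,[e[0]-.05,e[1],0]);print(r.x.round(4),np.degrees(r.x[2]).round(1),'eye',e.round(4),'cost',r.cost)
    draw(im,d,r.x[:2],r.x[2],k,off)
cv2.imwrite('pics/c7.png',im)
for u,v in [(265,37),(321,44),(378,55)]: print(px2w(d,u,v,.09).round(4),px2w(d,u,v,.07).round(4))
E
```

```text
A len 0.06982137539560852 0.0703552252266405 wid 0.038484391767469976 0.036798025011418746
[ 0.4413  0.3774 -0.1329] -7.6 eye [0.495  0.3713 0.006 ] cost 35.59639075857342
B len 0.0697093827957739 0.06927402326781547 wid 0.0332826800039502 0.030827279810162804
[0.473  0.2673 0.3704] 21.2 eye [0.5234 0.2886 0.006 ] cost 39.966214145979336
C len 0.06482728741544505 0.06661735756854034 wid 0.030984507845951307 0.03763636304843593
[ 0.4711  0.1447 -0.2211] -12.7 eye [0.5253 0.1317 0.006 ] cost 15.855633435891795
[0.6209 0.3014 0.09  ] [0.6261 0.3045 0.07  ]
[0.6127 0.2499 0.09  ] [0.6174 0.2499 0.07  ]
[0.6035 0.1976 0.09  ] [0.6077 0.1946 0.07  ]
```

View pics/c7.png

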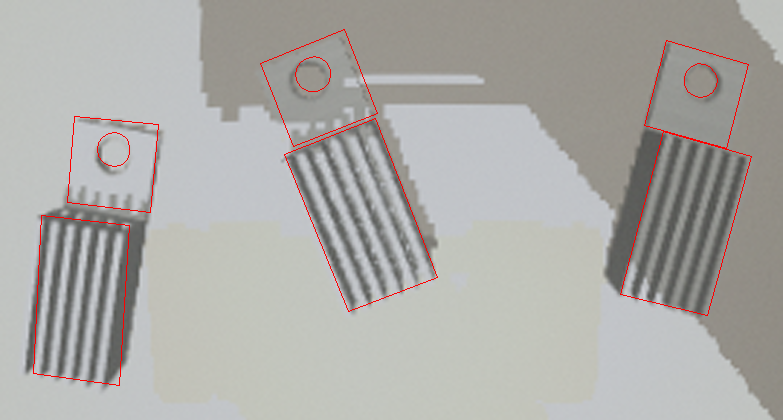

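The overlay fits all three modules well. The wrist fit puts C at (0.471,0.145), angle -12.7°, so I take C first.

```bash
python3 -m crank '0 0 0 .072 .4; 0 0 0 .072 .4; 0 0 0 0 .4'; python3 - <<'E'
from h import *
plan([.4711,.1447,.08],np.radians(-12.7))
E
```

```text
time: 13.85
ee_pos: [0.4527, 0.2461, 0.2441]
eef_rot: [0.993, -0.115, -0.0, 0.001]
ft_force: [1.0, 0.5, 0.2]
width: 0.0617
grip_force: 0.0
total [0.205 0.472 0.821] rows>=3.9 yaw -0.005 (0.1 rows)
```

```bash
python3 -m crank '.051 .118 .15 0 .4; .051 .118 .15 0 .4; .051 .118 .15 0 .4; .051 .118 .15 0 .4; 0 0 .22 0 .4; 0 0 0 0 .4;0 0 0 0 .4'; python3 - <<'E'
from h import *
plan([.4711,.1447,-.012],np.radians(-12.7))
E
```

```text
time: 14.55
ee_pos: [0.4707, 0.1467, 0.0812]
eef_rot: [0.994, -0.112, -0.001, -0.0]
ft_force: [0.6, -0.0, 0.2]
width: 0.061
grip_force: 0.0
total [0.005 0.009 0.466] rows>=1.9 yaw -0.001 (0.0 rows)
```

```bash
python3 -m crank '.005 .009 .15 0 .4; 0 0 .15 0 .4; 0 0 .08 0 .4; 0 0 .05 0 .4; 0 0 .03 0 .4; 0 0 0 0 .4;0 0 0 0 .4'; python3 -m crank '0 0 0 0 -1;0 0 0 0 -1;0 0 0 0 -1;0 0 0 0 -1;0 0 0 0 -1;0 0 0 0 -1' 35
```

```text
time: 15.25
ee_pos: [0.4723, 0.145, -0.0104]
eef_rot: [0.994, -0.113, 0.001, -0.0]
ft_force: [0.8, -0.2, 0.2]
width: 0.0611
grip_force: 0.0
time: 15.85
ee_pos: [0.4717, 0.1447, -0.0112]
eef_rot: [0.994, -0.113, 0.0, 0.0]
ft_force: [-0.0, -0.5, 3.9]
width: 0.0358
grip_force: 35.2
```

```bash
python3 -m crank '0 0 -.1 0 -1;0 0 -.2 0 -1;0 0 -.2 0 -1;0 0 -.2 0 -1;0 0 -.16 -.092 -1; 0 0 0 0 -1;0 0 0 0 -1'; python3 - <<'E'
from h import *
s=read_state();print(s['ee_pos'],np.degrees(psi()),s['width'])
d=snap('wrist','w8.png')
b=s['ee_pos'][2]+.0112
M=s['ee_pos']; 
im=cv2.resize(d['img'][80:320,200:440],None,fx=2.5,fy=2.5,interpolation=cv2.INTER_CUBIC)
draw(im,d,M[:2],psi(),2.5,np.array([200,80]),b)
cv2.imwrite('pics/c8.png',im)
plan([.526+.001,-.2083,.16],np.radians(-4.6))
E
```

```text
time: 16.55
ee_pos: [0.4716, 0.1445, 0.1604]
eef_rot: [0.999, -0.042, 0.0, 0.0]
ft_force: [-0.5, -0.1, -4.2]
width: 0.0356
grip_force: 35.1
[0.4715844  0.14450619 0.16038903] -4.760538951280786 0.0355882287512207
total [ 0.426  1.734 -0.002] rows>=7.1 yaw -0.002 (0.0 rows)
```

View pics/c8.png

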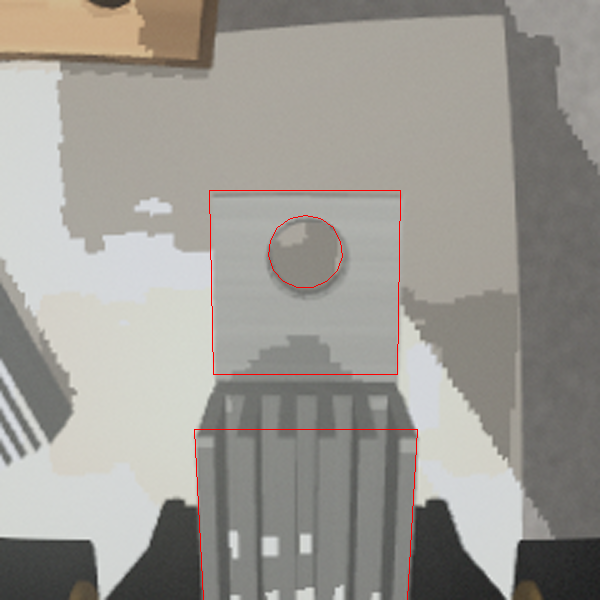

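The held module matches the model within about 1 px; it sits about 0.7 mm back in the hand. Now I carry it to bay 3.

```bash
python3 -m crank '.053 .217 0 0 -1;.053 .217 0 0 -1;.053 .217 0 0 -1;.053 .217 0 0 -1;.053 .217 0 0 -1;.053 .217 0 0 -1;.053 .217 0 0 -1;.053 .217 0 0 -1;0 0 0 0 -1;0 0 0 0 -1'; python3 -m crank '0 0 .15 0 -1;0 0 0 0 -1'; python3 - <<'E'
from h import *
plan([.5277,-.2084,.052],np.radians(-4.6))
E
```

```text
time: 17.6
ee_pos: [0.5268, -0.2088, 0.1582]
eef_rot: [0.999, -0.042, -0.002, -0.001]
ft_force: [-0.4, 0.8, -2.0]
width: 0.0356
grip_force: 35.1
time: 17.8
ee_pos: [0.5254, -0.2059, 0.1265]
eef_rot: [0.999, -0.04, -0.003, -0.001]
ft_force: [-1.4, -0.4, -3.5]
width: 0.036
grip_force: 35.1
total [0.015 0.013 0.372] rows>=1.5 yaw 0.000 (0.0 rows)
```

```bash
python3 -m crank '0 0 .1 0 -1;0 0 .1 0 -1;0 0 .03 0 -1;0 0 0 0 -1;0 0 0 0 -1;0 0 0 0 -1'; python3 - <<'E'
from h import *
plan([.5277,-.2084,.052],np.radians(-4.6))
E
```

```text
time: 18.4
ee_pos: [0.5287, -0.2082, 0.0859]
eef_rot: [0.999, -0.041, 0.001, 0.0]
ft_force: [-0.0, 0.1, -2.2]
width: 0.0358
grip_force: 35.1
total [-0.005  0.001  0.17 ] rows>=0.7 yaw -0.000 (0.0 rows)
```

```bash
python3 -m crank '0 0 0 0 -1'; python3 - <<'E'
from h import *
plan([.5277,-.2084,.052],np.radians(-4.6))
E
```

```text
time: 18.5
ee_pos: [0.5284, -0.2083, 0.0855]
eef_rot: [0.999, -0.041, 0.001, 0.0]
ft_force: [-0.4, 0.8, -2.4]
width: 0.0358
grip_force: 35.1
total [-0.004  0.001  0.168] rows>=0.7 yaw -0.001 (0.0 rows)
```

```bash
python3 -m crank '-.004 0 .05 0 -1;0 0 .05 0 -1;0 0 .04 0 -1;0 0 .02 0 -1;0 0 .01 0 -1;0 0 .005 0 -1;0 0 0 0 -1;0 0 0 0 -1;0 0 0 0 -1'
```

```text
time: 19.4
ee_pos: [0.5274, -0.2082, 0.05]
eef_rot: [0.999, -0.041, 0.0, 0.0]
ft_force: [-0.3, -0.1, -2.4]
width: 0.0362
grip_force: 35.1
```

```bash
python3 -m crank '0 0 .006 0 -1;0 0 0 0 -1;0 0 0 0 .2;0 0 0 0 .2;0 0 0 0 .2;0 0 -.1 0 .2;0 0 -.2 0 .2;0 0 -.2 0 .2;0 0 0 0 .2;0 0 0 0 .2'; python3 - <<'E'
from h import *
s=read_state();print(s['ee_pos'],np.degrees(psi()),s['width'])
d=snap('wrist','w9.png')
im=cv2.resize(d['img'][60:360,170:470],None,fx=2,fy=2,interpolation=cv2.INTER_CUBIC)
draw(im,d,[.527,-.2083],np.radians(-4.6),2,np.array([170,60]),.06)
t=snap('top','t9.png')['img'];t0=load('top0')['img']
b=[cv2.resize(x[165:290,115:290],None,fx=1.14,fy=1.14) for x in (t0,t)]
o=np.zeros((600,800,3),np.uint8);o[:,:600]=im;o[:b[0].shape[0],600:600+b[0].shape[1]]=b[0][:,:200];o[200:200+b[1].shape[0],600:600+b[1].shape[1]]=b[1][:,:200]
cv2.imwrite('pics/c9.png',o)
E
```

```text
time: 20.4
ee_pos: [0.5277, -0.2084, 0.1493]
eef_rot: [0.999, -0.041, 0.001, 0.001]
ft_force: [-0.4, -0.9, -0.8]
width: 0.0519
grip_force: 0.0
[ 0.52768468 -0.20837124  0.14928806] -4.659865766346309 0.051930147272512495
```

View pics/c9.png

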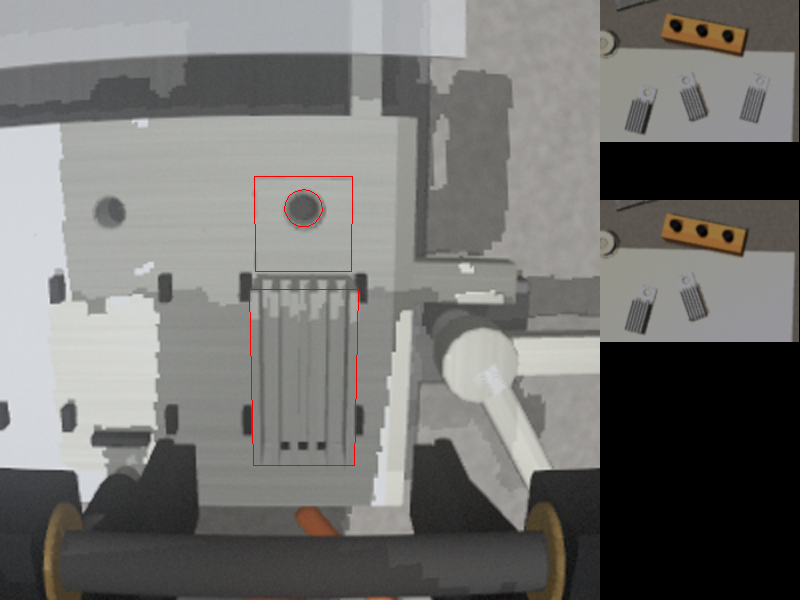

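Module C sits centred between its guides with its hole over the socket, and the modules on the paper have not moved. Now module B.

```bash
python3 -m crank '0 0 -.1 -.095 .4; 0 0 0 -.095 .4; 0 0 0 -.095 .4;0 0 0 0 .4'; python3 - <<'E'
from h import *
plan([.473,.2673,.17],np.radians(21.2))
E
```

```text
time: 20.9
ee_pos: [0.5265, -0.2079, 0.1672]
eef_rot: [0.983, 0.183, -0.001, -0.001]
ft_force: [-0.1, -0.8, -0.3]
width: 0.0605
grip_force: 0.0
total [ 0.607 -2.313 -0.011] rows>=9.6 yaw -0.001 (0.0 rows)
```

```bash
cat >> h.py <<'E'
def chk(ref='t9',box=None):
    a=load(ref)['img'].astype(int);b=cams.camera('top')['img'].astype(int);D=np.abs(a-b).max(2)
    for n,(u,v) in {'A':(151,260),'B':(196,248)}.items(): print('diff',n,(D[v-22:v+22,u-14:u+14]>25).mean().round(3))
    np.save('pics/tl.npy',b)
E
python3 -m crank '.061 -.231 0 0 .4;.061 -.231 0 0 .4;.061 -.231 0 0 .4;.061 -.231 0 0 .4;.061 -.231 0 0 .4;.061 -.231 0 0 .4;.061 -.231 0 0 .4;.061 -.231 0 0 .4;.061 -.231 0 0 .4;.061 -.231 0 0 .4'; python3 -m crank '0 0 .15 0 .4;0 0 .15 0 .4;0 0 .15 0 .4;0 0 0 0 .4;0 0 0 0 .4;0 0 0 0 .4'; python3 - <<'E'
from h import *
plan([.473,.2673,-.012],np.radians(21.2))
d=snap('wrist','w10.png')
# predicted vs. seen eye
p=w2px(d,[.473+.056*np.cos(.370),.2673+.056*np.sin(.37),.006]);print(p)
g=cv2.cvtColor(d['img'],cv2.COLOR_BGR2GRAY);u,v=p.round().astype(int)
c=cv2.HoughCircles(cv2.resize(g[v-30:v+30,u-30:u+30],None,fx=4,fy=4,interpolation=cv2.INTER_CUBIC),cv2.HOUGH_GRADIENT,2,40,param1=80,param2=20,minRadius=20,maxRadius=75)
print((c[0,:3,:2]/4+[u-30,v-30]-p).round(1),c[0,:3,2]/4)
E
```

```text
time: 21.9
ee_pos: [0.4748, 0.2683, 0.1677]
eef_rot: [0.984, 0.179, -0.0, 0.0]
ft_force: [1.5, -0.3, -0.1]
width: 0.0611
grip_force: 0.0
time: 22.5
ee_pos: [0.4762, 0.2675, 0.0799]
eef_rot: [0.983, 0.181, 0.001, -0.0]
ft_force: [-0.2, -0.3, 0.6]
width: 0.0611
grip_force: 0.0
total [-0.016 -0.005  0.46 ] rows>=1.8 yaw -0.003 (0.0 rows)
[319.96854277 168.29300006]
[[-3.7  0.5]] [9.75]
```

```bash
python3 -m crank '-.016 -.01 .15 0 .4; 0 0 .15 0 .4; 0 0 .08 0 .4; 0 0 .05 0 .4; 0 0 .025 0 .4; 0 0 0 0 .4;0 0 0 0 .4'; python3 -m crank '0 0 0 0 -1;0 0 0 0 -1;0 0 0 0 -1;0 0 0 0 -1;0 0 0 0 -1;0 0 0 0 -1' 35
```

```text
time: 23.25
ee_pos: [0.4725, 0.268, -0.0116]
eef_rot: [0.983, 0.182, 0.001, -0.0]
ft_force: [0.4, -0.2, 0.2]
width: 0.0611
grip_force: 0.0
time: 23.85
ee_pos: [0.4719, 0.2679, -0.0124]
eef_rot: [0.983, 0.182, 0.0, -0.0]
ft_force: [-1.0, 0.7, 2.6]
width: 0.0362
grip_force: 34.8
```

```bash
cat >> h.py <<'E'
def held(off):
    s=read_state();d=snap('wrist','hh.png');m=rot(s['eef_rot'])
    T=lambda x,y:s['ee_pos']+m@np.array([x,y,0])+np.array([0,0,off+.006])
    p=w2px(d,T(.056,0));g=cv2.cvtColor(d['img'],cv2.COLOR_BGR2GRAY);u,v=p.round().astype(int)
    c=cv2.HoughCircles(cv2.resize(g[v-30:v+30,u-30:u+30],None,fx=4,fy=4,interpolation=cv2.INTER_CUBIC),cv2.HOUGH_GRADIENT,2,40,param1=80,param2=20,minRadius=40,maxRadius=75)
    for q in c[0,:3]:
        P=px2w(d,*(q[:2]/4+[u-30,v-30]),T(0,0)[2]);print('eye in tool mm',((m.T@(P-s['ee_pos']))*1000).round(1),'r',q[2]/4)
E
python3 -m crank '0 0 -.1 0 -1;0 0 -.2 0 -1;0 0 -.2 .095 -1;0 0 -.2 .095 -1;0 0 -.16 .094 -1; 0 0 0 0 -1;0 0 0 0 -1;0 0 0 0 -1'; python3 - <<'E'
from h import *
held(.0122)
plan([.5335,-.1335,.16],np.radians(-4.6));chk()
E
```

```text
time: 24.65
ee_pos: [0.4711, 0.2669, 0.1578]
eef_rot: [0.999, -0.039, -0.001, 0.001]
ft_force: [0.3, -0.2, -2.4]
width: 0.036
grip_force: 34.9
eye in tool mm [ 55.2  -0.8 -18.3] r 16.8
total [ 0.468  1.972 -0.01 ] rows>=8.1 yaw 0.001 (0.0 rows)
diff A 0.817
diff B 0.906
```

```bash
python3 -m crank '.052 .219 0 0 -1;.052 .219 0 0 -1;.052 .219 0 0 -1;.052 .219 0 0 -1;.052 .219 0 0 -1;.052 .219 0 0 -1;.052 .219 0 0 -1;.052 .219 0 0 -1;.052 .219 0 0 -1;0 0 0 0 -1'; python3 -m crank '0 0 .15 0 -1;0 0 .15 0 -1;0 0 .05 0 -1;0 0 0 0 -1;0 0 0 0 -1;0 0 0 0 -1;0 0 0 0 -1'; python3 - <<'E'
from h import *
plan([.5335,-.1335,.049],np.radians(-4.6))
E
```

```text
time: 25.75
ee_pos: [0.5327, -0.1405, 0.1576]
eef_rot: [0.999, -0.044, -0.001, 0.001]
ft_force: [0.4, 0.7, -2.0]
width: 0.036
grip_force: 34.9
time: 26.45
ee_pos: [0.5345, -0.1329, 0.0906]
eef_rot: [0.999, -0.04, 0.001, 0.0]
ft_force: [0.7, 0.1, -1.8]
width: 0.0355
grip_force: 34.9
total [-0.005  0.003  0.208] rows>=0.8 yaw 0.000 (0.0 rows)
```

```bash
python3 -m crank '-.005 .003 .05 0 -1;0 0 .05 0 -1;0 0 .05 0 -1;0 0 .03 0 -1;0 0 .015 0 -1;0 0 .008 0 -1;0 0 0 0 -1;0 0 0 0 -1;0 0 0 0 -1'
```

```text
time: 27.35
ee_pos: [0.533, -0.1333, 0.0492]
eef_rot: [0.999, -0.04, 0.0, 0.0]
ft_force: [-0.5, 0.2, -1.4]
width: 0.0358
grip_force: 34.9
```

```bash
python3 -m crank '0 0 .006 0 -1;0 0 0 0 -1;0 0 0 0 .2;0 0 0 0 .2;0 0 0 0 .2;0 0 -.1 0 .2;0 0 -.2 0 .2;0 0 -.2 .033 .2;0 0 0 0 .2;0 0 0 0 .2'; python3 - <<'E'
from h import *
d=snap('wrist','w11.png')
g=cv2.cvtColor(d['img'],cv2.COLOR_BGR2GRAY)
for o in ([.532,-.1335],[.526,-.2083]):
    P=np.array([o[0]+.056*.9968,o[1]-.056*.0802,.066]);p=w2px(d,P);u,v=p.round().astype(int)
    c=cv2.HoughCircles(cv2.resize(g[v-30:v+30,u-30:u+30],None,fx=4,fy=4,interpolation=cv2.INTER_CUBIC),cv2.HOUGH_GRADIENT,2,40,param1=80,param2=20,minRadius=30,maxRadius=75)
    print('eye err mm',[((px2w(d,*(q[:2]/4+[u-30,v-30]),.066)-P)*1000).round(1)[:2] for q in c[0,:2]],c[0,:2,2]/4)
chk();plan([.4413,.3774,.15],np.radians(-7.6))
E
```

```text
time: 28.35
ee_pos: [0.5333, -0.1335, 0.1485]
eef_rot: [0.998, -0.066, 0.001, 0.0]
ft_force: [-0.8, 0.3, -0.9]
width: 0.0525
grip_force: 0.0
eye err mm [array([1. , 1.3]), array([-0.7, -6. ])] [ 9.5  18.45]
eye err mm [array([3.7, 5. ]), array([-6. ,  3.5])] [16.25 18.45]
diff A 0.0
diff B 0.42
total [-0.784 -2.472 -0.015] rows>=10.4 yaw 0.001 (0.0 rows)
```

```bash
python3 -m crank '-.071 -.225 0 0 .4;-.071 -.225 0 0 .4;-.071 -.225 0 0 .4;-.071 -.225 0 0 .4;-.071 -.225 0 0 .4;-.071 -.225 0 0 .4;-.071 -.225 0 0 .4;-.071 -.225 0 0 .4;-.071 -.225 0 0 .4;-.071 -.225 0 0 .4';python3 -m crank '-.071 -.225 0 0 .4;0 0 .15 0 .4;0 0 .15 0 .4;0 0 0 0 .4;0 0 0 0 .4;0 0 0 0 .4;0 0 0 0 .4'; python3 - <<'E'
from h import *
plan([.4413,.3774,-.012],np.radians(-7.6))
d=snap('wrist','w12.png')
P=np.array([.4413+.056*np.cos(.133),.3774-.056*np.sin(.133),.006]);p=w2px(d,P);u,v=p.round().astype(int);g=cv2.cvtColor(d['img'],cv2.COLOR_BGR2GRAY)
c=cv2.HoughCircles(cv2.resize(g[v-30:v+30,u-30:u+30],None,fx=4,fy=4,interpolation=cv2.INTER_CUBIC),cv2.HOUGH_GRADIENT,2,40,param1=80,param2=20,minRadius=28,maxRadius=55)
print('eye err mm',[((px2w(d,*(q[:2]/4+[u-30,v-30]),.006)-P)*1000).round(1)[:2] for q in c[0,:2]],c[0,:2,2]/4)
E
```

```text
time: 29.45
ee_pos: [0.4501, 0.3325, 0.1461]
eef_rot: [0.998, -0.065, -0.001, 0.001]
ft_force: [0.8, -1.5, 0.1]
width: 0.0611
grip_force: 0.0
time: 30.15
ee_pos: [0.4478, 0.352, 0.087]
eef_rot: [0.998, -0.066, -0.001, 0.001]
ft_force: [1.5, 0.9, 0.3]
width: 0.0609
grip_force: 0.0
total [-0.048 -0.122  0.495] rows>=2.0 yaw 0.000 (0.0 rows)
eye err mm [array([-1.7, -0.1]), array([-10.3, -10.4])] [ 8.95 13.45]
```

```bash
python3 -m crank '-.05 -.122 0 0 .4;0 0 0 0 .4;0 0 .1 0 .4;0 0 .1 0 .4;0 0 0 0 .4;0 0 0 0 .4'; python3 - <<'E'
from h import *
plan([.4405,.3774,-.012],np.radians(-7.6))
E
```

```text
time: 30.8
ee_pos: [0.4408, 0.3747, 0.0461]
eef_rot: [0.998, -0.066, -0.002, 0.001]
ft_force: [1.0, 1.2, 0.9]
width: 0.0614
grip_force: 0.0
total [-0.002 -0.014  0.291] rows>=1.2 yaw 0.001 (0.0 rows)
```

```bash
python3 -m crank '-.002 -.014 .12 0 .4; 0 0 .08 0 .4; 0 0 .06 0 .4; 0 0 .03 0 .4; 0 0 0 0 .4;0 0 0 0 .4;0 0 0 0 .4'; python3 -m crank '0 0 0 0 -1;0 0 0 0 -1;0 0 0 0 -1;0 0 0 0 -1;0 0 0 0 -1;0 0 0 0 -1' 35
```

```text
time: 31.5
ee_pos: [0.4409, 0.3777, -0.0116]
eef_rot: [0.998, -0.066, -0.002, 0.001]
ft_force: [-1.1, 0.5, 0.4]
width: 0.0615
grip_force: 0.0
time: 32.1
ee_pos: [0.4404, 0.3778, -0.0123]
eef_rot: [0.998, -0.066, -0.002, 0.001]
ft_force: [-0.9, 1.9, 1.2]
width: 0.0358
grip_force: 34.7
```

```bash
python3 -m crank '0 0 -.1 0 -1;0 0 -.2 0 -1;0 0 -.2 -.033 -1;0 0 -.2 0 -1;0 0 -.16 0 -1; 0 0 0 0 -1;0 0 0 0 -1;0 0 0 0 -1'; python3 - <<'E'
from h import *
held(.0122)
plan([.5395,-.0588,.16],np.radians(-4.6))
E
```

```text
time: 32.9
ee_pos: [0.4405, 0.3768, 0.1576]
eef_rot: [0.999, -0.04, -0.003, 0.002]
ft_force: [0.5, 0.0, -3.5]
width: 0.0359
grip_force: 34.7
eye in tool mm [ 54.7   1.3 -18.5] r 17.4
eye in tool mm [ 59.5  -3.4 -18.6] r 18.45
eye in tool mm [ 45.   10.2 -18.4] r 15.55
total [ 0.668  2.132 -0.006] rows>=8.9 yaw 0.000 (0.0 rows)
```

```bash
python3 -m crank '.067 .213 0 0 -1;.067 .213 0 0 -1;.067 .213 0 0 -1;.067 .213 0 0 -1;.067 .213 0 0 -1;.067 .213 0 0 -1;.067 .213 0 0 -1;.067 .213 0 0 -1;.067 .213 0 0 -1;.067 .213 0 0 -1'; python3 -m crank '0 0 .1 0 -1;0 0 .1 0 -1;0 0 0 0 -1;0 0 0 0 -1;0 0 0 0 -1'; python3 - <<'E'
from h import *
plan([.5397,-.0588,.048],np.radians(-4.6))
E
```

```text
time: 33.95
ee_pos: [0.5401, -0.0595, 0.1588]
eef_rot: [0.999, -0.04, -0.003, 0.001]
ft_force: [1.0, 1.4, -1.4]
width: 0.0356
grip_force: 34.7
time: 34.45
ee_pos: [0.541, -0.0574, 0.1208]
eef_rot: [0.999, -0.04, -0.002, 0.001]
ft_force: [1.6, 0.4, -1.5]
width: 0.0358
grip_force: 34.7
total [-0.005  0.006  0.364] rows>=1.5 yaw 0.001 (0.0 rows)
```

```bash
python3 -m crank '-.005 .006 .1 0 -1;0 0 .1 0 -1;0 0 .06 0 -1;0 0 .04 0 -1;0 0 .03 0 -1;0 0 .015 0 -1;0 0 .01 0 -1;0 0 0 0 -1;0 0 0 0 -1;0 0 0 0 -1'; python3 -m crank '0 0 0 0 -1'
```

```text
time: 35.45
ee_pos: [0.5394, -0.059, 0.0494]
eef_rot: [0.999, -0.04, -0.002, 0.001]
ft_force: [-0.3, -1.0, -2.2]
width: 0.0358
grip_force: 34.7
time: 35.55
ee_pos: [0.5393, -0.059, 0.0493]
eef_rot: [0.999, -0.04, -0.002, 0.001]
ft_force: [0.6, -0.9, -2.0]
width: 0.0361
grip_force: 34.7
```

```bash
python3 -m crank '0 0 .007 0 -1;0 0 0 0 -1;0 0 0 0 .2;0 0 0 0 .2;0 0 0 0 .2;0 0 -.1 0 .2;0 0 -.2 0 .2;-.25 .1 0 0 .2;-.05 .2 0 0 .2;0 .1 0 0 .2';python3 -m crank '0 0 0 0 .2;0 0 0 0 .2'; python3 - <<'E'
from h import *
d=snap('wrist','w13.png')
print(read_state()['ee_pos'])
im=cv2.resize(d['img'][40:280,160:480],None,fx=2.5,fy=2.5,interpolation=cv2.INTER_CUBIC)
for o in ([.5382,-.0588],[.5322,-.1335],[.526,-.2083]): draw(im,d,o,np.radians(-4.6),2.5,np.array([160,40]),.06)
cv2.imwrite('pics/c13.png',im)
w=load('w9');print('s2 in w9',px2w(w,225,165.5,.06),'eye3',px2w(w,322,164,.066))
plan([.556,.2,.15],np.radians(-4.6))
E
```

```text
time: 36.55
ee_pos: [0.4751, -0.1353, 0.1087]
eef_rot: [0.999, -0.041, -0.002, 0.002]
ft_force: [1.3, -0.1, 0.4]
width: 0.0524
grip_force: 0.0
time: 36.75
ee_pos: [0.4771, -0.1325, 0.1083]
eef_rot: [0.999, -0.04, -0.002, 0.001]
ft_force: [-0.2, -0.5, 0.1]
width: 0.052
grip_force: 0.0
[ 0.47720857 -0.13179765  0.1081744 ]
s2 in w9 [ 0.58841571 -0.13826699  0.06      ] eye3 [ 0.58265647 -0.21309788  0.066     ]
total [ 0.261 -1.684 -0.214] rows>=6.9 yaw 0.001 (0.0 rows)
```

View pics/c13.png

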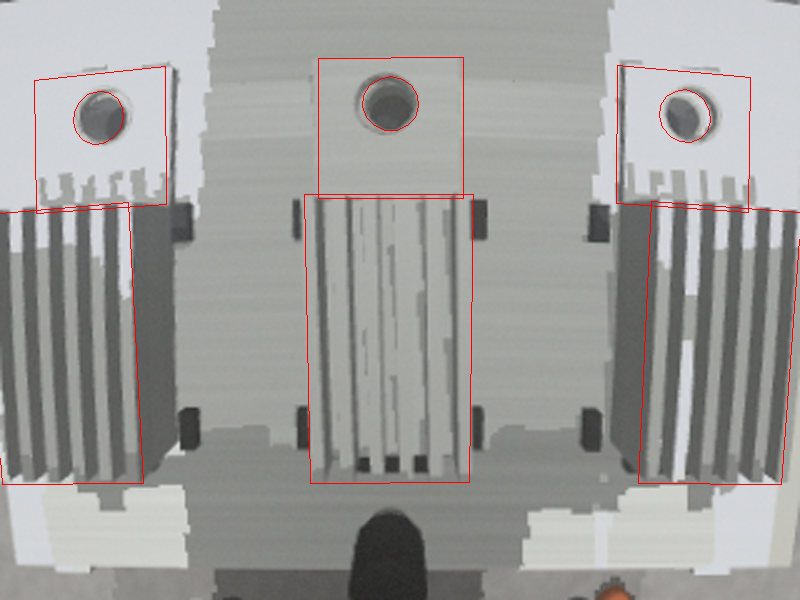

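All three modules sit level in their bays between the guides; the holes are at about (105,115), (388,102) and (692,116) in the crop, within 2 mm of the predicted sockets. Next, the pins.

```bash
python3 -m crank '0 0 -.214 0 -.3;.038 -.241 0 0 -.3;.038 -.241 0 0 -.3;.038 -.241 0 0 -.3;.038 -.241 0 0 -.3;.038 -.241 0 0 -.3;.038 -.241 0 0 -.3;.038 -.241 0 0 -.3;0 0 0 0 -.3;0 0 0 0 -.3';python3 -m crank '0 0 0 0 -.3;0 0 0 0 -.3'; cat >> h.py <<'E'
def pins(f,guess,z=.05):
    """head tops' centres by dark blobs: compare blob with projected head silhouette"""
    d=snap('wrist',f);g=cv2.cvtColor(d['img'],cv2.COLOR_BGR2GRAY)
    from scipy.optimize import minimize
    out=[]
    def sil(x,y):
        P=[(x+.01*np.cos(t),y+.01*np.sin(t),h) for t in np.linspace(0,6.28,20) for h in (z,z+.04)]
        q=np.array([w2px(d,p) for p in P],np.float32);m=np.zeros((480*4,640*4),np.uint8)
        cv2.fillConvexPoly(m,(cv2.convexHull(q)*4).round().astype(np.int32),255);return cv2.resize(m,(640,480),interpolation=cv2.INTER_AREA)/255.
    dark=np.clip((75-g.astype(float))/40,0,1)
    for x,y in guess:
        u,v=w2px(d,[x,y,z+.02]).round().astype(int);W=np.zeros_like(dark);W[max(v-40,0):v+40,max(u-40,0):u+40]=1
        best=min(((np.abs(sil(x+i*.001,y+j*.001)-dark)*W).sum(),i,j) for i in range(-8,9,2) for j in range(-8,9,2))
        b2=min(((np.abs(sil(x+i*.001,y+j*.001)-dark)*W).sum(),i,j) for i in np.arange(best[1]-1.5,best[1]+1.6,.5) for j in np.arange(best[2]-1.5,best[2]+1.6,.5))
        out.append((round(x+b2[1]*.001,4),round(y+b2[2]*.001,4)));print('pin',out[-1],'cost',round(b2[0]),'area',round(sil(x,y).sum()),'px',u,v)
    return out
E
python3 - <<'E'
from h import *
print(read_state()['ee_pos'])
o=np.array(pins('w14.png',[(.6256,.304),(.616,.249),(.606,.1945)]));print(np.linalg.norm(np.diff(o,axis=0),axis=1))
E
```

```text
time: 37.8
ee_pos: [0.5562, 0.2023, 0.1491]
eef_rot: [0.999, -0.038, -0.003, 0.001]
ft_force: [-0.1, -0.9, -0.2]
width: 0.0304
grip_force: 0.0
time: 38.0
ee_pos: [0.5571, 0.1985, 0.1499]
eef_rot: [0.999, -0.041, -0.002, 0.001]
ft_force: [-0.5, -1.2, 0.0]
width: 0.0305
grip_force: 0.0
[0.55707688 0.19852446 0.1498589 ]
pin (np.float64(0.6266), np.float64(0.3005)) cost 883 area 994 px 177 162
pin (np.float64(0.617), np.float64(0.2485)) cost 693 area 877 px 247 166
pin (np.float64(0.608), np.float64(0.1955)) cost 607 area 762 px 322 172
[0.05287873 0.05375872]
```

```bash
python3 - <<'E'
from h import *
d=load('w14');g=cv2.cvtColor(d['img'],cv2.COLOR_BGR2GRAY)
hsv=cv2.cvtColor(d['img'],cv2.COLOR_BGR2HSV)
print(g[140:212:4,290:356:4]);print(hsv[140:212:4,290:356:4,1])
print(w2px(d,[.606,.1945,.09]),w2px(d,[.606,.1945,.05]))
E
```

```text
[[134 140 140 140 140 138 138 138 137 137 138 137 137 138 138 125 101]
 [136 139 140 140 142 143 141 141 144 143 143 140 141 141 140 140 139]
 [138 137 139 140 138 136 138 140 140 137 139 139 140 138 141 140 143]
 [136 136 135 135 133 134 137 137 137 136 138 136 136 137 136 136 137]
 [138 138 135 136 136 133 136 107 132 136 134 134 133 132 133 135 131]
 [138 139 138 137 138 132  55  54  57  55 136 136 136 134 133 133 135]
 [142 140 138 140 140  58  63  67  66  64  61 137 139 139 140 137 137]
 [139 137 138 137 115  67  68  66  66  63  62 139 138 141 139 138 137]
 [141 141 140 141  73  68  67  67  67  66  65 131 134 134 136 136 138]
 [131 138 139 139  65  69  69  68  66  66  68 125 140 139 140 139 139]
 [132 133 134 134 135  72  69  70  71  68  68 136 139 140 140 140 141]
 [133 133 134 135 184 101  73  73  73  72 105 131 134 134 133 134 136]
 [134 134 133 132 184 183 178  86 109 129 132 131 130 131 130 131 131]
 [134 133 134 134 122 123 114 116 132 134 134 133 132 132 133 132 133]
 [143 140 139 118 117 120 119 116 117 134 133 135 134 133 132 134 136]
 [214 215 213 212 212 213 212 194 1
[... 507 characters left out ...]
 92 93 92 92 53 48 36 36 38 68 97 93 91 89 92 91]
 [90 93 89 92 92 40 39 43 40 38 42 91 91 89 93 92 93]
 [90 90 92 90 57 32 39 39 36 36 44 92 94 92 94 90 89]
 [89 90 89 91 41 42 39 36 36 36 39 91 89 91 89 91 90]
 [88 89 89 89 87 34 42 31 37 32 32 89 90 90 90 90 89]
 [88 88 88 88 82 76 37 36 34 31 79 87 89 89 89 90 88]
 [83 84 85 86 81 82 82 64 78 87 86 88 90 88 87 86 87]
 [81 82 82 84 80 81 82 78 84 83 84 85 84 86 87 84 82]
 [77 81 82 81 80 75 77 75 77 82 82 83 84 86 86 83 76]
 [ 4  7 12 12 12 12 11 19 55 78 74 74 72 82 83 83 75]
 [11 11 12 11 11 11 12 12 12 11 12 11 11 10  9 12 13]
 [12 11 12 13 12 12 12 11 12 11 12 11 12  9 11 11 11]]
[321.59819056 175.36863009] [321.42623924 169.14781174]
```

```bash
sed -i 's|np.clip((75-g.astype(float))/40,0,1)|np.clip((112-g.astype(float))/30,0,1)|' h.py; sed -i "s|d=snap('wrist',f);g=|d=snap('wrist',f) if not f.startswith('=') else load(f[1:]);g=|" h.py
python3 - <<'E'
from h import *
o=np.array(pins('=w14',[(.6256,.304),(.616,.249),(.606,.1945)]));print(np.linalg.norm(np.diff(o,axis=0),axis=1))
plan([o[2][0],o[2][1],.10],np.radians(-4.6))
E
```

```text
pin (np.float64(0.6256), np.float64(0.3035)) cost 143 area 994 px 177 162
pin (np.float64(0.616), np.float64(0.2495)) cost 137 area 877 px 247 166
pin (np.float64(0.6065), np.float64(0.1955)) cost 153 area 762 px 322 172
[0.0548467  0.05482928]
total [ 0.248 -0.006  0.249] rows>=1.4 yaw -0.001 (0.0 rows)
```

```bash
python3 -m crank '.124 -.003 .12 0 -.25;.124 -.003 .12 0 -.25;0 0 0 0 -.25;0 0 0 0 -.25;0 0 .1 0 -.25;0 0 .05 0 -.25;0 0 0 0 -.25;0 0 0 0 -.25'; python3 - <<'E'
from h import *
plan([.6065,.1955,.037],np.radians(-4.6))
E
```

```text
time: 38.85
ee_pos: [0.6063, 0.1968, 0.0726]
eef_rot: [0.999, -0.04, -0.002, 0.001]
ft_force: [-0.4, 0.0, 0.6]
width: 0.0329
grip_force: 0.0
total [0.002 0.006 0.178] rows>=0.7 yaw 0.000 (0.0 rows)
```

```bash
python3 -m crank '.002 .006 .09 0 -.25;0 0 .06 0 -.25;0 0 .028 0 -.25;0 0 0 0 -.25;0 0 0 0 -.25;0 0 0 0 -1;0 0 0 0 -1;0 0 0 0 -1;0 0 0 0 -1;0 0 0 0 -1' 35; python3 -m crank '0 0 0 0 -1;0 0 0 0 -1'
```

```text
time: 39.85
ee_pos: [0.6067, 0.1954, 0.0364]
eef_rot: [0.999, -0.04, -0.002, 0.001]
ft_force: [-0.6, -0.1, 3.5]
width: 0.019
grip_force: 35.0
time: 40.05
ee_pos: [0.6067, 0.1954, 0.0365]
eef_rot: [0.999, -0.04, -0.002, 0.001]
ft_force: [-1.8, -1.0, 5.6]
width: 0.019
grip_force: 35.0
```

```bash
python3 -m crank '0 0 -.1 0 -1;0 0 -.2 0 -1;0 0 -.2 0 -1;0 0 -.12 0 -1;0 0 0 0 -1;0 0 0 0 -1'; python3 - <<'E'
from h import *
o=np.array(read_state()['ee_pos']);print(o)
plan([.5942,-.0638,.16],np.radians(-4.6))
pins('w15.png',[(o[0],o[1])],z=o[2]+.0135)
E
```

```text
time: 40.65
ee_pos: [0.6068, 0.1955, 0.1596]
eef_rot: [0.999, -0.04, -0.002, 0.001]
ft_force: [-0.1, 0.9, -0.8]
width: 0.0191
grip_force: 35.0
[0.60675178 0.19548189 0.15957683]
total [4.100e-02 1.297e+00 1.000e-03] rows>=5.2 yaw 0.000 (0.0 rows)
pin (np.float64(0.6048), np.float64(0.1955)) cost 2463 area 2851 px 322 304
```

```bash
python3 -m crank '.007 .216 0 0 -1;.007 .216 0 0 -1;.007 .216 0 0 -1;.007 .216 0 0 -1;.007 .216 0 0 -1;.006 .216 0 0 -1;0 0 0 0 -1;0 0 0 0 -1;0 0 .1 0 -1;0 0 0 0 -1'; python3 -m crank '0 0 0 0 -1;0 0 0 0 -1';python3 - <<'E'
from h import *
plan([.5942,-.0638,.105],np.radians(-4.6))
E
```

```text
time: 41.7
ee_pos: [0.5925, -0.0616, 0.1374]
eef_rot: [0.999, -0.039, -0.005, 0.001]
ft_force: [-0.8, -0.4, -1.0]
width: 0.0193
grip_force: 35.0
time: 41.9
ee_pos: [0.5946, -0.0627, 0.1411]
eef_rot: [0.999, -0.039, -0.002, 0.001]
ft_force: [-0.6, -1.2, -0.2]
width: 0.0188
grip_force: 35.0
total [-0.001  0.005  0.181] rows>=0.7 yaw 0.001 (0.0 rows)
```

```bash
python3 -m crank '-.001 .005 .09 0 -1;0 0 .09 0 -1;0 0 0 0 -1;0 0 0 0 -1;0 0 0 0 -1;0 0 0 0 -1';python3 - <<'E'
from h import *
plan([.5942,-.0638,.0525],np.radians(-4.6))
E
```

```text
time: 42.5
ee_pos: [0.5946, -0.0645, 0.1058]
eef_rot: [0.999, -0.04, -0.001, 0.001]
ft_force: [-1.2, 0.4, -0.0]
width: 0.019
grip_force: 35.0
total [-0.002 -0.004  0.267] rows>=1.1 yaw 0.000 (0.0 rows)
```

```bash
python3 -m crank '-.002 -.003 .03 0 -1;0 0 .03 0 -1;0 0 .02 0 -1;0 0 .02 0 -1;0 0 .02 0 -1;0 0 0 0 -1'; python3 -m crank '0 0 .02 0 -1;0 0 .02 0 -1;0 0 0 0 -1;0 0 0 0 -1'
```

```text
time: 43.1
ee_pos: [0.5931, -0.064, 0.0799]
eef_rot: [0.999, -0.04, -0.003, 0.001]
ft_force: [0.0, -0.3, -0.5]
width: 0.0191
grip_force: 35.0
time: 43.5
ee_pos: [0.5934, -0.064, 0.0726]
eef_rot: [0.999, -0.04, -0.002, 0.001]
ft_force: [0.0, -0.2, 0.1]
width: 0.0192
grip_force: 35.0
```

```bash
python3 -m crank '0 0 .03 0 -1;0 0 .03 0 -1;0 0 .02 0 -1;0 0 .015 0 -1;0 0 0 0 -1;0 0 0 0 -1;0 0 0 0 -1'
```

```text
time: 44.2
ee_pos: [0.5934, -0.0641, 0.0539]
eef_rot: [0.999, -0.04, -0.002, 0.001]
ft_force: [0.3, 0.7, -0.6]
width: 0.0194
grip_force: 35.0
```

```bash
python3 -m crank '0 0 .01 0 -1;0 0 .005 0 -1;0 0 0 0 -1;0 0 0 0 -1'
```

```text
time: 44.6
ee_pos: [0.5943, -0.0642, 0.0523]
eef_rot: [0.999, -0.04, -0.001, 0.001]
ft_force: [-1.8, -0.1, 10.4]
width: 0.019
grip_force: 35.0
```

```bash
python3 -m crank '0 0 0 0 -.25;0 0 0 0 -.25;0 0 0 0 -.25;0 0 -.1 0 -.25;0 0 -.2 0 -.25;0 0 0 0 -.25'; python3 - <<'E'
from h import *
plan([.616,.2495,.11],np.radians(-4.6))
E
```

```text
time: 45.2
ee_pos: [0.5965, -0.0641, 0.1157]
eef_rot: [0.999, -0.04, 0.002, 0.001]
ft_force: [-0.1, 0.2, 1.5]
width: 0.0324
grip_force: 0.0
total [-0.028 -1.571  0.025] rows>=6.3 yaw 0.000 (0.0 rows)
```

```bash
python3 -m crank '-.004 -.225 0 0 -.25;-.004 -.225 0 0 -.25;-.004 -.225 0 0 -.25;-.004 -.225 0 0 -.25;-.004 -.225 0 0 -.25;-.004 -.225 0 0 -.25;-.004 -.221 0 0 -.25;0 0 .1 0 -.25;0 0 .1 0 -.25;0 0 0 0 -.25';python3 -m crank '0 0 0 0 -.25;0 0 0 0 -.25;0 0 0 0 -.25'; python3 - <<'E'
from h import *
plan([.616,.2495,.0365],np.radians(-4.6))
E
```

```text
time: 46.2
ee_pos: [0.6109, 0.249, 0.0663]
eef_rot: [0.999, -0.04, -0.005, 0.003]
ft_force: [-0.5, -0.3, -0.1]
width: 0.0326
grip_force: 0.0
time: 46.5
ee_pos: [0.6136, 0.2497, 0.0712]
eef_rot: [0.999, -0.04, -0.001, 0.001]
ft_force: [0.1, -0.5, 0.1]
width: 0.0324
grip_force: 0.0
total [ 0.012 -0.     0.173] rows>=0.7 yaw -0.000 (0.0 rows)
```

```bash
python3 -m crank '.012 0 .08 0 -.25;0 0 .06 0 -.25;0 0 .03 0 -.25;0 0 0 0 -.25;0 0 0 0 -.25;0 0 0 0 -1;0 0 0 0 -1;0 0 0 0 -1;0 0 0 0 -1;0 0 0 0 -1' 35; python3 -m crank '0 0 0 0 -1;0 0 0 0 -1'
```

```text
time: 47.5
ee_pos: [0.6154, 0.2495, 0.0363]
eef_rot: [0.999, -0.04, -0.002, 0.001]
ft_force: [0.4, 1.0, 3.3]
width: 0.0189
grip_force: 35.0
time: 47.7
ee_pos: [0.6154, 0.2495, 0.0363]
eef_rot: [0.999, -0.04, -0.002, 0.001]
ft_force: [0.0, -0.0, 4.6]
width: 0.0187
grip_force: 35.0
```

```bash
python3 -m crank '0 0 -.1 0 -1;0 0 -.2 0 -1;0 0 -.2 0 -1;0 0 -.12 0 -1;0 0 0 0 -1;0 0 0 0 -1'; python3 - <<'E'
from h import *
plan([.5874,-.138,.16],np.radians(-4.6))
E
```

```text
time: 48.3
ee_pos: [0.6155, 0.2495, 0.1595]
eef_rot: [0.999, -0.04, -0.002, 0.001]
ft_force: [0.1, 0.0, -1.1]
width: 0.0194
grip_force: 35.0
total [0.014 1.943 0.003] rows>=7.8 yaw 0.000 (0.0 rows)
```

```bash
python3 -m crank '.002 .216 0 0 -1;.002 .216 0 0 -1;.002 .216 0 0 -1;.002 .216 0 0 -1;.002 .216 0 0 -1;.002 .216 0 0 -1;.002 .216 0 0 -1;.002 .216 0 0 -1;0 .215 0 0 -1;0 0 0 0 -1'; python3 -m crank '0 0 .12 0 -1;0 0 .12 0 -1;0 0 0 0 -1;0 0 0 0 -1;0 0 0 0 -1;0 0 0 0 -1';python3 - <<'E'
from h import *
plan([.5874,-.138,.105],np.radians(-4.6))
E
```

```text
time: 49.3
ee_pos: [0.5852, -0.1461, 0.1589]
eef_rot: [0.999, -0.045, -0.004, 0.003]
ft_force: [0.5, -0.5, -0.6]
width: 0.0191
grip_force: 35.0
time: 49.9
ee_pos: [0.5883, -0.1381, 0.114]
eef_rot: [0.999, -0.04, -0.001, 0.001]
ft_force: [-0.3, -0.3, 0.7]
width: 0.0191
grip_force: 35.0
total [-0.004 -0.     0.045] rows>=0.2 yaw 0.000 (0.0 rows)
```

```bash
python3 -m crank '-.003 0 .045 0 -1;0 0 .03 0 -1;0 0 .03 0 -1;0 0 .02 0 -1;0 0 .02 0 -1;0 0 .02 0 -1;0 0 0 0 -1;0 0 0 0 -1'; python3 -m crank '0 0 .02 0 -1;0 0 .02 0 -1;0 0 0 0 -1;0 0 0 0 -1'
```

```text
time: 50.7
ee_pos: [0.587, -0.1382, 0.0799]
eef_rot: [0.999, -0.04, -0.002, 0.001]
ft_force: [0.3, 0.7, -0.3]
width: 0.0189
grip_force: 35.0
time: 51.1
ee_pos: [0.5867, -0.1381, 0.0717]
eef_rot: [0.999, -0.04, -0.002, 0.001]
ft_force: [-0.4, -0.1, -0.1]
width: 0.0194
grip_force: 35.0
```

```bash
python3 -m crank '0 0 .03 0 -1;0 0 .03 0 -1;0 0 .02 0 -1;0 0 .015 0 -1;0 0 .01 0 -1;0 0 0 0 -1;0 0 0 0 -1;0 0 0 0 -1'
```

```text
time: 51.9
ee_pos: [0.5878, -0.1382, 0.0521]
eef_rot: [0.999, -0.04, -0.001, 0.001]
ft_force: [-1.2, 0.4, 8.0]
width: 0.0188
grip_force: 35.0
```

Seated with 8 N contact. On to the third pin at (0.6256, 0.3035).

```bash
python3 -m crank '0 0 0 0 -.25;0 0 0 0 -.25;0 0 0 0 -.25;0 0 -.1 0 -.25;0 0 -.2 0 -.25;0 0 0 0 -.25;0 0 0 0 -.25'; python3 - <<'E'
from h import *
plan([.6256,.3035,.11],np.radians(-4.6))
E
```

```text
time: 52.6
ee_pos: [0.5876, -0.1382, 0.1116]
eef_rot: [0.999, -0.04, -0.001, 0.001]
ft_force: [-0.4, 0.2, -1.0]
width: 0.0324
grip_force: 0.0
total [ 1.300e-02 -2.216e+00  2.000e-03] rows>=8.9 yaw 0.000 (0.0 rows)
```

```bash
python3 -m crank '.001 -.222 0 0 -.25;.001 -.222 0 0 -.25;.001 -.222 0 0 -.25;.001 -.222 0 0 -.25;.001 -.222 0 0 -.25;.001 -.222 0 0 -.25;.001 -.222 0 0 -.25;.001 -.222 0 0 -.25;.001 -.222 0 0 -.25;.001 -.222 0 0 -.25';python3 -m crank '0 0 .1 0 -.25;0 0 .1 0 -.25;0 0 0 0 -.25;0 0 0 0 -.25;0 0 0 0 -.25;0 0 0 0 -.25'; python3 - <<'E'
from h import *
plan([.6256,.3035,.0365],np.radians(-4.6))
E
```

```text
time: 53.6
ee_pos: [0.6237, 0.3057, 0.108]
eef_rot: [0.999, -0.04, -0.003, 0.002]
ft_force: [0.3, 0.4, 0.0]
width: 0.0325
grip_force: 0.0
time: 54.2
ee_pos: [0.625, 0.3043, 0.0709]
eef_rot: [0.999, -0.04, -0.001, 0.001]
ft_force: [0.4, -0.0, -0.9]
width: 0.0329
grip_force: 0.0
total [0.004 0.003 0.172] rows>=0.7 yaw -0.000 (0.0 rows)
```

```bash
python3 -m crank '.004 .003 .08 0 -.25;0 0 .06 0 -.25;0 0 .03 0 -.25;0 0 0 0 -.25;0 0 0 0 -.25;0 0 0 0 -1;0 0 0 0 -1;0 0 0 0 -1;0 0 0 0 -1;0 0 0 0 -1' 35; python3 -m crank '0 0 0 0 -1;0 0 0 0 -1'
```

```text
time: 55.2
ee_pos: [0.6251, 0.3037, 0.0361]
eef_rot: [0.999, -0.04, -0.002, 0.001]
ft_force: [0.4, -0.4, 3.4]
width: 0.019
grip_force: 35.0
time: 55.4
ee_pos: [0.6252, 0.3037, 0.0361]
eef_rot: [0.999, -0.04, -0.002, 0.001]
ft_force: [-0.7, 0.5, 5.5]
width: 0.0192
grip_force: 35.0
```

```bash
python3 -m crank '0 0 -.1 0 -1;0 0 -.2 0 -1;0 0 -.2 0 -1;0 0 -.12 0 -1;0 0 0 0 -1;0 0 0 0 -1'; python3 - <<'E'
from h import *
plan([.582,-.2131,.16],np.radians(-4.6))
E
```

```text
time: 56.0
ee_pos: [0.6253, 0.3038, 0.1593]
eef_rot: [0.999, -0.04, -0.002, 0.001]
ft_force: [0.1, -0.5, -1.6]
width: 0.0193
grip_force: 35.0
total [-0.01   2.593  0.004] rows>=10.4 yaw 0.000 (0.0 rows)
```

```bash
python3 -m crank '-.001 .236 0 0 -1;-.001 .236 0 0 -1;-.001 .236 0 0 -1;-.001 .236 0 0 -1;-.001 .236 0 0 -1;-.001 .236 0 0 -1;-.001 .236 0 0 -1;-.001 .236 0 0 -1;-.001 .236 0 0 -1;-.001 .236 0 0 -1'; python3 -m crank '0 .236 0 0 -1;0 0 0 0 -1;0 0 .12 0 -1;0 0 .05 0 -1;0 0 0 0 -1;0 0 0 0 -1;0 0 0 0 -1;0 0 0 0 -1';python3 - <<'E'
from h import *
plan([.5816,-.2131,.105],np.radians(-4.6))
E
```

```text
time: 57.0
ee_pos: [0.5842, -0.1682, 0.1591]
eef_rot: [0.999, -0.04, -0.004, 0.001]
ft_force: [0.9, -0.1, 0.0]
width: 0.0192
grip_force: 35.0
time: 57.8
ee_pos: [0.5823, -0.2136, 0.1279]
eef_rot: [0.999, -0.04, -0.001, 0.001]
ft_force: [0.5, -0.4, -0.7]
width: 0.0193
grip_force: 35.0
total [-0.003 -0.002  0.115] rows>=0.5 yaw 0.000 (0.0 rows)
```

```bash
python3 -m crank '-.003 -.002 .065 0 -1;0 0 .05 0 -1;0 0 .03 0 -1;0 0 .03 0 -1;0 0 .02 0 -1;0 0 .02 0 -1;0 0 .02 0 -1;0 0 0 0 -1;0 0 0 0 -1'; python3 -m crank '0 0 .02 0 -1;0 0 .02 0 -1;0 0 0 0 -1;0 0 0 0 -1'
```

```text
time: 58.7
ee_pos: [0.5811, -0.2133, 0.0802]
eef_rot: [0.999, -0.04, -0.002, 0.001]
ft_force: [1.2, -0.6, -0.7]
width: 0.0192
grip_force: 35.0
time: 59.1
ee_pos: [0.581, -0.2133, 0.0719]
eef_rot: [0.999, -0.04, -0.002, 0.001]
ft_force: [-0.1, -0.4, -0.8]
width: 0.0195
grip_force: 35.0
```

```bash
python3 -m crank '0 0 .03 0 -1;0 0 .03 0 -1;0 0 .02 0 -1;0 0 .015 0 -1;0 0 .01 0 -1;0 0 0 0 -1;0 0 0 0 -1;0 0 0 0 -1'
```

```text
time: 59.9
ee_pos: [0.5815, -0.2134, 0.0519]
eef_rot: [0.999, -0.04, -0.001, 0.001]
ft_force: [-0.1, 0.6, 6.1]
width: 0.0195
grip_force: 35.0
```

```bash
python3 -m crank '0 0 0 0 -.25;0 0 0 0 -.25;0 0 0 0 -.25;0 0 -.1 0 -.25;0 0 -.2 0 -.25;-.2 -.1 -.1 0 -.2;-.2 -.2 -.1 0 0;-.1 -.1 0 0 .1;0 0 0 0 .1;0 0 0 0 .1'; python3 - <<'E'
from h import *
print(read_state()['ee_pos'])
pins('w16.png',[(.594,-.0636),(.588,-.138),(.582,-.2132)],z=.066)
plan([.4767,-.1287,.12],np.radians(-4.6))
E
```

```text
time: 60.9
ee_pos: [0.4942, -0.1325, 0.1482]
eef_rot: [0.999, -0.04, -0.002, 0.001]
ft_force: [-0.4, 0.1, 0.0]
width: 0.0471
grip_force: 0.0
[ 0.49419519 -0.13253722  0.14819563]
pin (np.float64(0.595), np.float64(-0.0646)) cost 333 area 1088 px 211 113
pin (np.float64(0.5885), np.float64(-0.138)) cost 148 area 809 px 319 110
pin (np.float64(0.582), np.float64(-0.2127)) cost 322 area 1086 px 428 113
total [-0.089 -0.015  0.14 ] rows>=0.7 yaw 0.000 (0.0 rows)
```

All three pins stand where they should. Next, the sled grip.

```bash
python3 -m crank '-.089 -.017 .1 0 .1;0 0 0 0 .1;0 0 0 0 .1;0 0 .1 0 .1;0 0 .12 0 .1;0 0 .08 0 .1;0 0 .06 0 .1;0 0 0 0 .1;0 0 0 0 .1;0 0 0 0 .1'; python3 -m crank '0 0 0 0 -1;0 0 0 0 -1;0 0 0 0 -1;0 0 0 0 -1;0 0 0 0 -1;0 0 0 0 -1' 40
```

```text
time: 61.95
ee_pos: [0.4772, -0.1282, 0.057]
eef_rot: [0.999, -0.04, -0.001, 0.001]
ft_force: [0.1, 0.1, -0.5]
width: 0.0479
grip_force: 0.0
time: 62.55
ee_pos: [0.4763, -0.1285, 0.0561]
eef_rot: [0.999, -0.04, -0.002, 0.002]
ft_force: [0.0, -3.1, 0.3]
width: 0.017
grip_force: 40.0
```

```bash
python3 -m crank '.01 0 0 0 -1;.02 0 0 0 -1;.03 0 0 0 -1;.035 0 0 0 -1;.035 0 0 0 -1;.035 0 0 0 -1;.035 0 0 0 -1;.035 0 0 0 -1;.035 0 0 0 -1;.035 0 0 0 -1'; python3 -m crank '.02 0 0 0 -1;.015 0 0 0 -1;.01 0 0 0 -1;.008 0 0 0 -1;0 0 0 0 -1;0 0 0 0 -1'
```

```text
time: 63.55
ee_pos: [0.5374, -0.1337, 0.0561]
eef_rot: [0.999, -0.04, -0.002, 0.002]
ft_force: [-3.4, -3.9, 6.6]
width: 0.0171
grip_force: 40.0
time: 64.15
ee_pos: [0.5439, -0.1342, 0.0559]
eef_rot: [0.999, -0.041, -0.006, 0.001]
ft_force: [-23.7, -0.4, 22.9]
width: 0.017
grip_force: 40.0
```

```bash
python3 -m crank '.012 0 0 0 -1;0 0 0 0 -1;0 0 0 0 -1'; python3 -m crank '0 0 0 0 .1;0 0 0 0 .1;0 0 0 0 .1;0 0 -.2 0 .1;0 0 -.2 0 .1;0 0 0 0 .1;0 0 0 0 .1'; python3 - <<'E'
from h import *
d=load('w3');print(read_state()['ee_pos'])
e=snap('wrist','w17.png')
# sled front-edge position: compare grip silhouette in both
for f in ('=w3','=w17'): pins(f,[(.546,-.1345)],z=.068)
plan([.5587,-.1408,.1322],np.radians(-4.5))
E
```

```text
time: 64.45
ee_pos: [0.5438, -0.1342, 0.0559]
eef_rot: [0.999, -0.041, -0.008, 0.001]
ft_force: [-36.0, 0.3, 33.1]
width: 0.0172
grip_force: 40.0
time: 65.15
ee_pos: [0.5514, -0.1335, 0.1364]
eef_rot: [0.999, -0.04, -0.001, 0.001]
ft_force: [0.4, 0.7, 0.1]
width: 0.0475
grip_force: 0.0
[ 0.5513898  -0.13346836  0.13642158]
pin (np.float64(0.5365), np.float64(-0.1335)) cost 2406 area 1263 px 314 270
pin (np.float64(0.5365), np.float64(-0.1335)) cost 2073 area 1203 px 324 257
total [0.044 0.034 0.015] rows>=0.2 yaw -0.001 (0.0 rows)
```

```bash
python3 -m crank '-.1 .1 -.15 .0 .1;-.15 .15 -.1 0 .1;-.15 .19 0 0 .1;-.15 .19 0 0 .1;-.13 .19 0 0 .1;0 .08 0 0 .1;0 0 0 0 .1;0 0 0 0 .1;0 0 0 0 .1'; python3 - <<'E'
from h import *
print(read_state()['ee_pos'])
o=pins('w18.png',[(.4425,-.3165)],z=.068)
k=np.array(o[0])-[.516,-.276];print(np.hypot(*k),np.degrees(np.arctan2(k[1],k[0])))
a=load('top0')['img'];b=snap('top','t18.png')['img']
for c in (326,330,334,338,342): print(c,a[218:240,c].mean(1).astype(int).tolist(),b[218:240,c].mean(1).astype(int).tolist())
plan([.4425,-.3165,.12],np.radians(-4.6))
E
```

```text
time: 66.1
ee_pos: [0.4013, -0.3007, 0.186]
eef_rot: [0.999, -0.039, -0.003, 0.001]
ft_force: [-0.2, -0.5, -0.6]
width: 0.0478
grip_force: 0.0
[ 0.40129522 -0.30072604  0.18597505]
pin (np.float64(0.442), np.float64(-0.315)) cost 492 area 695 px 337 178
0.08364807230295268 -152.20955752054792
326 [148, 148, 147, 149, 149, 148, 150, 149, 136, 101, 72, 82, 88, 88, 86, 81, 77, 71, 68, 67, 60, 58] [151, 151, 151, 151, 151, 151, 150, 151, 135, 89, 73, 85, 91, 90, 88, 83, 78, 71, 70, 68, 62, 59]
330 [148, 149, 148, 148, 148, 148, 147, 149, 147, 125, 71, 44, 42, 43, 47, 52, 53, 52, 53, 52, 53, 52] [151, 151, 151, 151, 151, 150, 151, 151, 144, 116, 66, 44, 43, 47, 52, 56, 53, 53, 54, 54, 53, 53]
334 [150, 148, 148, 149, 148, 149, 148, 149, 150, 136, 94, 54, 41, 41, 46, 51, 53, 51, 53, 53, 53, 53] [151, 150, 151, 151, 151, 151, 152, 151, 151, 135, 84, 49, 43, 43, 46, 53, 55, 55, 54, 53, 53, 55]
338 [149, 148, 148, 148, 149, 149, 148, 149, 149, 142, 116, 65, 43, 41, 44, 48, 51, 52, 51, 51, 51, 50] [151, 151, 151, 150, 152, 150, 151, 150, 152, 144, 111, 63, 42, 41, 44, 49, 52, 51, 52, 53, 53, 50]
342 [148, 149, 148, 148, 148, 149, 149, 148, 149, 148, 132, 84, 48, 42, 40, 44, 47, 51, 52, 50, 52, 52] [151, 151, 151, 151, 152, 150, 150, 150, 151, 150, 132, 77, 45, 41, 41, 45, 50, 52, 50, 51, 52, 53]
total [0.213 0.061 0.331] rows>=1.6 yaw 0.002 (0.0 rows)
```

The sled's front edge matches its starting position within 0.2 px, so it is fully in. Next I grip the lever knob.

```bash
python3 -m crank '.105 .03 .11 0 .1;.105 .028 .11 0 .1;0 0 .1 0 .1;0 0 0 0 .1;0 0 0 0 .1;0 0 0 0 .1'; python3 - <<'E'
from h import *
plan([.4423,-.3158,.0545],np.radians(-4.6))
E
```

```text
time: 66.8
ee_pos: [0.4419, -0.3174, 0.124]
eef_rot: [0.999, -0.04, -0.001, 0.002]
ft_force: [-0.1, -0.4, 0.3]
width: 0.0476
grip_force: 0.0
total [ 0.002 -0.009  0.347] rows>=1.4 yaw 0.000 (0.0 rows)
```

```bash
python3 -m crank '.002 -.009 .12 0 .1;0 0 .12 0 .1;0 0 .07 0 .1;0 0 .035 0 .1;0 0 0 0 .1;0 0 0 0 .1'; python3 -m crank '0 0 0 0 -1;0 0 0 0 -1;0 0 0 0 -1;0 0 0 0 -1;0 0 0 0 -1;0 0 0 0 -1' 25; python3 - <<'E'
from h import *
s=read_state();m=rot(s['eef_rot']);p=np.array([.516,-.276]);k=s['ee_pos'][:2]-p
a0=np.arctan2(k[1],k[0]);print(s['ee_pos'],np.hypot(*k),np.degrees(a0));prev=k
a1=np.radians(-65.5);N=18
for i in range(1,N+1):
    a=a0+(a1-a0)*i/N;q=.085*np.array([np.cos(a),np.sin(a)]);print((m.T@np.r_[q-prev,0]/.2).round(3)[:2]);prev=q
E
```

```text
time: 67.4
ee_pos: [0.4422, -0.316, 0.0546]
eef_rot: [0.999, -0.04, -0.001, 0.002]
ft_force: [-0.1, -0.7, -0.1]
width: 0.0478
grip_force: 0.0
time: 68.0
ee_pos: [0.4417, -0.3156, 0.0537]
eef_rot: [0.999, -0.04, -0.002, 0.001]
ft_force: [0.3, -0.2, 1.1]
width: 0.0178
grip_force: 25.0
[ 0.44167131 -0.31564184  0.05367092] 0.08423911887543468 -151.927592153597
[0.017 0.031]
[0.023 0.027]
[0.025 0.025]
[0.027 0.023]
[0.029 0.021]
[0.031 0.018]
[0.032 0.016]
[0.033 0.013]
[0.034 0.01 ]
[0.035 0.007]
[0.035 0.004]
[0.036 0.001]
[ 0.036 -0.002]
[ 0.035 -0.005]
[ 0.035 -0.008]
[ 0.034 -0.01 ]
[ 0.033 -0.013]
[ 0.032 -0.016]
```

Gripped at 18 mm. Swinging to locked.

```bash
python3 -m crank '.018 .03 0 0 -1;.023 .027 0 0 -1;.025 .025 0 0 -1;.027 .023 0 0 -1;.029 .021 0 0 -1;.031 .018 0 0 -1;.032 .016 0 0 -1;.033 .013 0 0 -1;.034 .01 0 0 -1;.035 .007 0 0 -1'; python3 -m crank '.035 .004 0 0 -1;.036 .001 0 0 -1;.036 -.002 0 0 -1;.035 -.005 0 0 -1;.035 -.008 0 0 -1;.034 -.01 0 0 -1;.033 -.013 0 0 -1;.032 -.016 0 0 -1;0 0 0 0 -1;0 0 0 0 -1'
```

```text
time: 69.0
ee_pos: [0.4954, -0.3582, 0.0535]
eef_rot: [0.999, -0.04, -0.003, 0.001]
ft_force: [-3.6, 1.3, 5.8]
width: 0.0169
grip_force: 25.0
time: 70.0
ee_pos: [0.5524, -0.36, 0.0543]
eef_rot: [0.999, -0.042, 0.0, 0.006]
ft_force: [7.6, -21.2, -5.7]
width: 0.0154
grip_force: 25.1
```

```bash
python3 -m crank '0 0 0 0 .1;0 0 0 0 .1;0 0 0 0 .1;0 0 -.2 0 .1;0 0 -.2 0 .1;-.2 0 -.15 0 .1;-.1 0 -.1 0 .1;0 0 0 0 .1;0 0 0 0 .1;0 0 0 0 .1'; python3 - <<'E'
from h import *
s=read_state();print(s['ee_pos'],s['ft_force'],s['width'])
o=pins('w19.png',[(.549,-.354)],z=.068)
k=np.array(o[0])-[.516,-.276];print(np.hypot(*k),np.degrees(np.arctan2(k[1],k[0])))
a=load('top0')['img'].astype(int);b=snap('top','t19.png')['img'].astype(int)
D=np.abs(a-b).max(2)
for n,(u0,u1,v0,v1) in {'knob':(455,473,217,234),'tongue':(420,440,195,235),'jar':(487,513,222,248),'pliers':(372,432,278,336),'reel':(103,133,190,216),'brush':(125,207,140,174),'screw':(143,222,308,350)}.items():
    print(n,(D[v0:v1,u0:u1]>40).mean().round(3))
E
```

```text
time: 71.0
ee_pos: [0.4928, -0.3467, 0.1821]
eef_rot: [0.999, -0.039, -0.003, 0.001]
ft_force: [0.1, 1.3, -0.5]
width: 0.0475
grip_force: 0.0
[ 0.49279206 -0.34674513  0.1820601 ] [ 0.12618206  1.25700732 -0.50297378] 0.04752751988297901
pin (np.float64(0.5405), np.float64(-0.359)) cost 983 area 659 px 325 160
0.08654045296853947 -73.55441555650339
knob 0.644
tongue 0.321
jar 0.478
pliers 0.169
reel 0.0
brush 0.0
screw 0.0
```

```bash
python3 - <<'E'
from h import *
def scan(f,amin,amax):
    d=load(f);g=cv2.cvtColor(d['img'],cv2.COLOR_BGR2GRAY)
    res=[]
    for th in (60,80,100):
        dark=(g<th).astype(float);r=[]
        for a in np.arange(amin,amax,1.):
            x,y=.516+.085*np.cos(np.radians(a)),-.276+.085*np.sin(np.radians(a))
            q=np.array([w2px(d,(x+.009*np.cos(t),y+.009*np.sin(t),h)) for t in np.linspace(0,6.28,20) for h in (.068,.108)],np.float32)
            m=np.zeros(g.shape,np.uint8);cv2.fillConvexPoly(m,cv2.convexHull(q).round().astype(np.int32),1)
            o=cv2.dilate(m,np.ones((9,9)))-m
            r.append((dark[m>0].mean()-dark[o>0].mean(),a))
        r.sort(reverse=True);print(f,th,[(round(v,2),a) for v,a in r[:4]])
scan('w1',-90,-50);scan('w18',-175,-130);scan('w19',-120,-55)
E
python3 -m crank '0 .15 0 0 .1;0 .25 0 0 .1;-.1 .2 0 0 .1;0 0 0 0 .1;0 0 0 0 .1'
python3 - <<'E'
from h import *
snap('top','t20.png')
b=load('t20')['img'].astype(int)
D=np.abs(load('top0')['img'].astype(int)-b).max(2)
for n,(u0,u1,v0,v1) in {'knob':(455,473,217,234),'tongue':(420,440,195,235),'jar':(487,513,222,248),'pliers':(372,432,278,336)}.items(): print(n,(D[v0:v1,u0:u1]>40).mean().round(3))
for n in ('top0','t20'):
    g=load(n)['img'].mean(2)[214:240,446:476];v,u=np.nonzero(g<22);print(n,len(u),u.mean()+446,v.mean()+214,g.min())
E
```

```text
w1 60 [(np.float64(0.3), np.float64(-67.0)), (np.float64(0.29), np.float64(-68.0)), (np.float64(0.29), np.float64(-66.0)), (np.float64(0.27), np.float64(-65.0))]
w1 80 [(np.float64(0.79), np.float64(-67.0)), (np.float64(0.75), np.float64(-68.0)), (np.float64(0.75), np.float64(-66.0)), (np.float64(0.62), np.float64(-65.0))]
w1 100 [(np.float64(0.84), np.float64(-67.0)), (np.float64(0.79), np.float64(-66.0)), (np.float64(0.76), np.float64(-68.0)), (np.float64(0.65), np.float64(-65.0))]
w18 60 [(np.float64(0.77), np.float64(-152.0)), (np.float64(0.76), np.float64(-153.0)), (np.float64(0.69), np.float64(-151.0)), (np.float64(0.62), np.float64(-154.0))]
w18 80 [(np.float64(0.82), np.float64(-152.0)), (np.float64(0.8), np.float64(-153.0)), (np.float64(0.71), np.float64(-151.0)), (np.float64(0.64), np.float64(-154.0))]
w18 100 [(np.float64(0.86), np.float64(-152.0)), (np.float64(0.83), np.float64(-153.0)), (np.float64(0.7), np.float64(-151.0)), (np.float64(0.65), np.float64(-154.0))]
w19 60 [(np.float64(0.76), np.float64(-74.0)), (np.float64(0.75), np.float64(-75.0)), (np.float64(0.7), np.float64(-73.0)), (np.float64(0.63), np.float64(-76.0))]
w19 80 [(np.float64(0.79), np.float64(-74.0)), (np.float64(0.76), np.float64(-75.0)), (np.float64(0.73), np.float64(-73.0)), (np.float64(0.64), np.float64(-76.0))]
w19 100 [(np.float64(0.79), np.float64(-74.0)), (np.float64(0.77), np.float64(-73.0)), (np.float64(0.72), np.float64(-75.0)), (np.float64(0.61), np.float64(-72.0))]
time: 71.6
ee_pos: [0.4621, -0.4664, 0.1825]
eef_rot: [0.999, -0.041, -0.003, 0.001]
ft_force: [1.0, 0.9, 0.4]
width: 0.0478
grip_force: 0.0
knob 0.327
tongue 0.29
jar 0.534
pliers 0.139
top0 56 464.39285714285717 224.82142857142858 0.0
t20 73 466.2191780821918 229.15068493150685 0.3333333333333333
```

The lever is at about -74°, against -67° when locked (about 1.45 rad), so it is short. I push the knob on with closed fingers.

```bash
python3 - <<'E'
from h import *
plan([.503,-.356,.11],np.radians(-4.6))
E
python3 -m crank '.08 -.187 .12 0 -1;.08 -.187 .12 0 -1;.07 -.187 .12 0 -1;0 0 0 0 -1;0 0 0 0 -1;0 0 0 0 -1'; python3 - <<'E'
from h import *
plan([.503,-.356,.056],np.radians(-4.6))
E
```

```text
total [ 0.157 -0.559  0.362] rows>=2.7 yaw 0.001 (0.0 rows)
time: 72.25
ee_pos: [0.5176, -0.3581, 0.112]
eef_rot: [0.999, -0.04, -0.002, 0.002]
ft_force: [-0.1, -1.3, 0.2]
width: 0.0078
grip_force: 0.0
total [-0.072 -0.006  0.28 ] rows>=1.2 yaw 0.000 (0.0 rows)
```

```bash
python3 -m crank '-.075 -.006 0 0 -1;0 0 0 0 -1;0 0 .12 0 -1;0 0 .1 0 -1;0 0 .06 0 -1;0 0 0 0 -1;0 0 0 0 -1'; python3 -m crank '.04 0 0 0 -1;.04 0 0 0 -1;.03 0 0 0 -1;.025 0 0 0 -1;.02 0 0 0 -1;.015 0 0 0 -1;0 0 0 0 -1;0 0 0 0 -1'
```

```text
time: 72.95
ee_pos: [0.5027, -0.3559, 0.0562]
eef_rot: [0.999, -0.04, -0.002, 0.002]
ft_force: [1.2, -0.2, 0.7]
width: 0.0007
grip_force: 0.0
time: 73.75
ee_pos: [0.5341, -0.3553, 0.0547]
eef_rot: [0.999, -0.039, -0.005, -0.001]
ft_force: [-13.8, 11.1, 9.4]
width: 0.0004
grip_force: 8.3
```

```bash
python3 -m crank '.015 0 0 0 -1;.01 0 0 0 -1;0 0 0 0 -1;0 0 0 0 -1'; python3 -m crank '-.1 0 0 0 -1;-.1 0 -.1 0 -1;0 0 -.25 0 -1;0 0 -.25 0 -1;0 0 0 0 -1;0 0 0 0 -1;0 0 0 0 -1'; cat > s.py <<'E'
from h import *
d=snap('wrist','w21.png');g=cv2.cvtColor(d['img'],cv2.COLOR_BGR2GRAY)
for th in (60,80,100):
    dark=(g<th).astype(float);r=[]
    for a in np.arange(-85,-55,.5):
        x,y=.516+.085*np.cos(np.radians(a)),-.276+.085*np.sin(np.radians(a))
        q=np.array([w2px(d,(x+.009*np.cos(t),y+.009*np.sin(t),h)) for t in np.linspace(0,6.28,20) for h in (.068,.108)],np.float32)
        m=np.zeros(g.shape,np.uint8);cv2.fillConvexPoly(m,cv2.convexHull(q).round().astype(np.int32),1)
        o=cv2.dilate(m,np.ones((9,9)))-m
        r.append((round(dark[m>0].mean()-dark[o>0].mean(),2),a))
    r.sort(reverse=True);print(th,[(float(v),float(a)) for v,a in r[:4]])
E
python3 s.py
```

```text
time: 74.15
ee_pos: [0.5347, -0.3554, 0.0542]
eef_rot: [0.999, -0.04, -0.009, -0.002]
ft_force: [-30.2, 17.3, 19.8]
width: 0.0003
grip_force: 17.6
time: 74.85
ee_pos: [0.5016, -0.3546, 0.1744]
eef_rot: [0.999, -0.04, -0.003, 0.001]
ft_force: [0.0, 0.4, -0.4]
width: 0.0003
grip_force: 0.0
60 [(0.77, -65.0), (0.75, -64.5), (0.73, -64.0), (0.72, -65.5)]
80 [(0.77, -64.5), (0.76, -65.0), (0.75, -64.0), (0.71, -65.5)]
100 [(0.73, -64.5), (0.71, -64.0), (0.7, -65.0), (0.67, -63.5)]
```

```bash
python3 -m crank '-.05 -.1 -.2 0 -1;-.05 -.22 -.1 0 -1;-.05 -.24 0 0 -1;0 -.24 0 0 -1;0 -.24 0 0 -1;0 -.24 0 0 -1;0 -.24 0 0 -1;0 -.24 0 0 -1;0 -.24 0 0 -1;0 0 0 0 -1'; python3 -m crank '0 0 0 0 -1;0 0 0 0 -1'; python3 - <<'E'
from h import *
b=snap('top','t22.png')['img'];a=load('top0')['img']
for n,(u0,u1,v0,v1) in {'knob':(455,473,217,234),'tongue':(420,440,195,235),'jar':(487,513,222,248),'pliers':(372,432,278,336),'reel':(103,133,190,216),'brush':(125,207,140,174),'screw':(143,222,308,350)}.items():
    A,B=a[v0:v1,u0:u1],b[v0-8:v1+8,u0-8:u1+8]
    r=cv2.minMaxLoc(cv2.matchTemplate(B,A,cv2.TM_CCOEFF_NORMED));print(n,'shift px',r[3][0]-8,r[3][1]-8,'corr',round(r[1],3))
for n in ('top0','t22'):
    g=load(n)['img'].mean(2)[214:240,446:476];v,u=np.nonzero(g<22);print(n,len(u),u.mean()+446,v.mean()+214)
    im=load(n)['img'];print([int(np.argmax(np.diff(im[218:240,c].mean(1).astype(int))<-25)) for c in (330,338,350)])
E
```

```text
time: 75.9
ee_pos: [0.5032, 0.0538, 0.2332]
eef_rot: [0.999, -0.035, -0.003, 0.0]
ft_force: [-0.5, -0.4, -0.1]
width: 0.0002
grip_force: 0.0
time: 76.1
ee_pos: [0.5038, 0.045, 0.2336]
eef_rot: [0.999, -0.041, -0.003, 0.002]
ft_force: [0.3, -0.1, 0.3]
width: 0.0005
grip_force: 0.0
knob shift px -1 -1 corr 0.972
tongue shift px -1 0 corr 0.961
jar shift px 0 0 corr 1.0
pliers shift px 0 0 corr 0.998
reel shift px 0 0 corr 0.999
brush shift px 0 0 corr 0.998
screw shift px 0 0 corr 1.0
top0 56 464.39285714285717 224.82142857142858
[9, 9, 11]
t22 55 463.56363636363636 223.38181818181818
[0, 9, 11]
```

The lever is at its lock stop, slightly past its starting angle. The sled is in and the bystanders have not moved, so I hand the job in.

```bash
python3 -c "
from bench import workorder
print(workorder.close_job())"
```

```text
the job is handed in; nothing more can be done
None
```

I handed in the job with all three modules in bays and pinned, the sled pushed in to its stop and the lever locked; the bystanders had not moved, but the hand-in call returned no verdict.

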